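Clamp the nest plate: swing the strap over it and spin the wing nut down

ROBOT

A 6-joint arm with a two-finger parallel gripper is mounted at the origin on a cart in front of the work surface, level with it; the furniture and walls round the work are solid. World frame = base frame: x ahead of the robot, y to its left, z up, the work surface at z = 0. Lengths are in m, angles in degrees, forces in N, time in s.
With the tool pointing down it reaches from about 0.25 to 0.725 m from the base axis. Payload 9.7 kg.
Tool frame: the origin (TCP) lies between the finger pads; the fingertips stand 19 mm ahead of it and the grasp point (between the pads) is the TCP; x points along the fingers, y is the direction in which the jaws open and shut, and the axes are right-handed (so a half turn about x gives the same grasp; the last joint's range is limited). The gripper opens to 85 mm and grips with 20 to 120 N. Pads are 22 mm wide; open, the fingers measure 114 mm over their backs; the gripper's body (76 mm by 85 mm) begins 54 mm behind the grasp point. The pads swing forward as they close: fully open they stand 13 mm farther back than shut.
Start: joints at [-65.604, 4.979, 10.078, 95.1, 0, 90], TCP at [0.227, -0.501, 0.221] pointing down, gripper open.
Joint ranges: [-179.16, 179.16], [-48.56, 103.87], [-65.8, 70.77], [-126.05, 130.52], [-82.76, 87.17], [-180, 180]. Speed limits (degrees/s): [127.2, 127.2, 147.25, 180, 180, 180].

INTERFACE

Orientations are given as [roll, pitch, yaw] about the fixed x, y, z axes, in that order (R = Rz(yaw) Ry(pitch) Rx(roll)).
In Python, from workcell import bot gives the robot as it stands. The module is installed in compiled form; this text tells all that it offers.
- The arm moves only by the shell command python3 -m handwheel 'ROWS' [FORCE]. ROWS is JSON, a list of rows, each a list of 7 numbers: the turn, a rotation vector about the tool's x, y, z in degrees, then the shift along the tool's x, y, z in m, then the closure, from -1 (fully open) to 1 (shut), so that 0 is half open. In form: [[ax, ay, az, dx, dy, dz, fingers], ...]. A call has 1 to 20 rows; each row is the pose to reach, as a shift and turn from the pose commanded when the call began, along the tool's axes at that moment; what a row does not reach only later rows make up. A row lasts 1/8 s, in which the tool goes at most 62.5 mm and 10.7 degrees, less where a joint would pass 70% of its speed; a pose out of reach is approached as far as the arm can. A call with a gripper value outside its range is refused whole. The fingers move at their own pace and stop on an object; FORCE is the grip in N (left out, the last holds). Time passes only in rows, so rows that repeat a pose let the fingers close. It gives the time, the measured TCP pose, the force and the opening at its end, in the units of the state.
- bot.get_obs(): the state, without advancing time (a new reading comes with each control period).
- bot.camera(name): name is "scene" or "top" or "wrist"; returns a dict with "frame" (480x640x3 uint8, red, green, blue), "fx", "fy", "cx", "cy" (pixels), "k1" (the pictures are not rectified: a ray, as slopes to the right and down, at radius r is drawn at 1 + k1 r^2 times it, then the intrinsics apply), "R" (3x3) and "t" (3): a world point X has camera coordinates R X + t; the wrist camera has in their place "tool_from_camera" (4x4, takes a point from camera to tool coordinates, whose origin is the TCP and whose axes are the tool frame's). Camera axes: x right, y down, z forward; pixel columns grow to the right and rows downward; lengths in m; the calibration is good to about 2 mm. A picture is of the moment at which its call begins: read the wrist's pose just before it. There is no depth.
- bot.job_done(): hands the job in, once; it reports no verdict.
Trained networks look in a picture, given as the dict that the camera call returned (one of the last four; its "shot" number tells which), for a name from the list of things; names that differ only in an ending like _2 or _b are one class to them, and where a whole thing is asked for, a point or a joint stands for the part that bears it (a point fixed in the world has none). Each returns a list of dicts, best first, with "conf" (0 to 1); they miss things now and then, are a little off and sometimes report something else, mostly with a low value. They report only what shows in the picture. A call takes as long as a camera call. They do not tell look-alikes from the thing itself.
- bot.look_for(name, picture): "bbox" ([left, top, width, height] as shares, 0 to 1, of the picture: columns of its width, rows of its height, round what is visible of it).
- bot.tip_of(name, picture): "centre" ([column, row] as shares, 0 to 1, of the picture: columns of its width, rows of its height: a listed point, or the origin of a listed thing).
The state is a dict: "time": time; "q": joint angles; "qd": joint speeds; "joint_efforts": joint torques, N m; "ee_pos": TCP position; "tcp_rot": TCP orientation; "wrist_force": force on the tool from outside, world axes, zero at the start; "torque": the same for the moment, N m; "opening": finger opening in m.
Only numpy, scipy, OpenCV 4.12 (cv2) and the standard library are available. Lean on these libraries where they do the work, as an engineer would, in place of code of your own. Each camera call takes 0.05 s, during which the arm holds its last target.

TASK

Clamp the white nest plate in the grey jig: with a fingertip push the dark strap clockwise by its red handle pin until it stops over the plate, then turn the loose brass wing nut clockwise (seen from above) by fingertip strokes on its wings until it stops fully down on the strap. Only push: do not take the nut between the fingers, do not lift or shift the nest plate, and leave the other things on the bench alone.

Things in the scene. Friction and masses are not known exactly. Their poses are not given: they have to be found in the camera images.
- jig: grey clamping jig fixed to the bench, base plate 110 x 210 x 12 mm with dowels 10 mm high round the nest plate. Origin under the centre of the base plate, its x and y along the 110 and 210 mm sides, z up. The nest plate sits at -y; an upright threaded stud (10 mm thick, its top at z = 76 mm) stands at x = 0, y = +55 mm and is the common axis of strap and wing nut. A steel stop pin (8 mm thick, top at z = 41 mm) stands at x = +12.5, y = +86 mm.
- clamp_strap (a joint): swing of the dark steel strap about the stud, rad: it grows clockwise seen from above; 0 = swung fully aside, 1.35 = at its stop, the nose over the nest plate (along the jig's -y) and the handle pin along the jig's +y. It stays where it is left; moving it takes about 0.12 N m (3 N at the handle pin). The strap is 16 mm wide, its underside at z = 31 mm and its top at z = 41 mm always; it reaches 75 mm from the stud on the nose side and 48 mm on the handle side.
- strap_handle (a point): the strap's upright red handle pin, 10 mm thick with a 13 mm ball on top, 40 mm from the stud axis on the opposite side from the nose. The point lies on the pin's axis at z = 56 mm; the pin stands from z = 41 mm to the ball's top at z = 72 mm. It remains in the way of a finger that would circle right round the wing nut (5 mm of air between the pin and the passing wing tips).
- strap_nose (a point): top of the strap's nose (orange end), 70 mm from the stud axis, z = 41 mm
- wing_nut (a joint): turn of the brass wing nut, rad: it grows clockwise seen from above (tightening); 7.8 = stopped fully down on the strap, for every start. It runs down its thread 3 mm a turn, turns freely (about 0.03 N m of friction, 1.5 N on a wing) and stays where it is left.
- nut_axis (a point): point on the vertical axis of the wing nut at the middle height of its wings (z = 58.5 mm when fully down, up to 3.7 mm higher before)
- wing_mid (a point): centre of one of the two identical wings, 19.5 mm from the axis; the other wing lies diametrically opposite. Each wing is an upright round ear 21 mm in diameter and 6 mm thick, flat faces square to the turning direction, reaching from about 9 to 30 mm from the axis and 10.5 mm above and below this point. The nut's hub is 19 mm in diameter, below the wings' middle; the stud passes up between the wings.
- nut_washer: steel washer 25 mm in diameter and 2 mm thick that rides under the wing nut and goes down with it; origin at the centre of its underside (z = 41 mm when the nut is fully down). Contacts with it include those with the wing nut.
- nest_plate: loose white-grey nest plate 60 x 90 x 18 mm lying flat on the jig's base plate between the dowels, its long side along the jig's y; origin at the centre of its underside, at z = 12 mm, jig x = 0, y = -40 mm. Not to be lifted or shifted.
- screwdriver_2: green precision screwdriver, a loose bystander lying on the bench; leave it alone; origin at the centre of its underside
- marker: black and red marker pen, a loose bystander lying on the bench; leave it alone; origin at the centre of its underside
- side_cutters: blue-handled side cutters, a loose bystander lying on the bench; leave it alone; origin at the centre of its underside
Mind the look-alikes: they are no part of the job. There is more than one size of the jig; the job needs the larger.

How it is judged (in metres and radians):
On the way, in this order (a step that is already met when the one before it is completed fails the run):
1. the strap has been swung over the nest plate (to within 0.12 rad of its stop) while the wing nut is still loose (value of joint clamp_strap above 1.23 rad and value of joint wing_nut below 7 rad), for 0.2 s.
2. the wing nut has been run down to its stop (within 0.35 rad), the strap still over the plate (value of joint clamp_strap above 1.23 rad and value of joint wing_nut above 7.45 rad), for 0.2 s.
At the end, for the whole second after the job is handed in: The strap lies over the nest plate within 0.12 rad (7 degrees) of its stop, the wing nut is within 0.35 rad (20 degrees) of fully down, and the nest plate is at rest within 6 mm of where it started (all of step 2 and distance of nest_plate from where it was at the start of the episode below 0.006 m and linear speed of nest_plate below 0.02 m/s); the robot touches nothing.
It fails at once if the wing nut is taken between the fingers (touched with the grasp point within 9 mm of its axis) instead of being stroked from the side (contact force between the fingers and nut_washer above 0.5 N and horizontal distance between the grasp point and nut_axis below 0.009 m).
It fails at once if the nest plate is lifted more than 6 mm (height (world z) of nest_plate above 0.018 m).
It fails at once if the nest plate is shifted more than 10 mm (distance of nest_plate from where it was at the start of the episode above 0.01 m).
It fails at once if a bystander is moved more than 20 mm (distance of any of screwdriver_2, marker, side_cutters from where it was at the start of the episode above 0.02 m).
It also fails if it takes over 72 s, if anything falls off the work surface, if the arm or the gripper's body presses on something with over 40 N, if the wrist force passes 120 N, or if a joint passes its speed limit or range.

## Working session

There is one attempt and no reset: what is moved stays moved. The work goes in short steps, Python scripts to look and compute and a shell command to move; the robot and the scene stay as the last step left them, time stands still between calls to the robot, and variables do not carry over. Pictures are saved under pics/ and viewed, and the job is handed in when it is done.

```bash
mkdir -p pics; ls; python3 - <<'E'
from workcell import bot
import cv2,numpy as np
o=bot.get_obs(); print(o)
for n in ["scene","top","wrist"]:
    c=bot.camera(n); cv2.imwrite(f"pics/{n}0.png",c["frame"][:,:,::-1])
    print(n,{k:(np.round(v,4).tolist() if not isinstance(v,(int,str)) else v) for k,v in c.items() if k!="frame"})
    for t in ["jig","strap_handle","strap_nose","nut_axis","wing_mid","nest_plate"]:
        print(t,[(np.round(np.array(d["centre"])*[640,480],1).tolist(),round(d["conf"],2)) for d in bot.tip_of(t,c)])
E
```

```text
pics
{'time': 0.0, 'q': array([-6.56026328e+01,  5.01054825e+00,  1.00350815e+01,  9.51000986e+01,
       -4.48040811e-05,  9.00008709e+01]), 'qd': array([-0.0279168 ,  0.0272223 ,  0.02338601,  0.03350377,  0.03720541,
        0.0745334 ]), 'joint_efforts': array([ 3.67291532e-04, -5.20396578e+01,  4.64797139e+01,  1.63299171e-02,
        2.14728834e-04,  7.60039818e-07]), 'ee_pos': array([ 0.22708335, -0.50066417,  0.220094  ]), 'tcp_rot': array([-89.96515746,  89.92443462, 114.43133893]), 'wrist_force': array([-0.29333624, -0.02804162,  0.6269884 ]), 'torque': array([-0.03963817,  0.01105393,  0.00363916]), 'opening': 0.08527863829062421}
scene {'fx': 600.4293, 'fy': 600.4293, 'cx': 315.5641, 'cy': 243.9587, 'k1': -0.0775, 'R': [[0.5578, -0.8296, -0.0234], [-0.402, -0.2455, -0.8821], [0.7261, 0.5015, -0.4704]], 't': [-0.4488, 0.2273, 1.1598], 'shot': 1}
jig [([322.0, 312.8], 0.9)]
strap_handle [([321.4, 250.2], 0.77), ([294.5, 291.6], 0.65)]
strap_nose [([357.1, 238.0], 0.61), ([326.7, 287.3], 0.56)]
nut_axis [([370.0, 268.0], 0.58), ([306.5, 287.7], 0.42)]
wing_mid [([316.2, 285.
[... 325 characters left out ...]
2156, 0.5208, 1.206], 'shot': 2}
jig [([348.3, 222.7], 0.68), ([365.2, 307.2], 0.55)]
strap_handle [([321.5, 234.7], 0.88), ([344.3, 316.8], 0.68)]
strap_nose [([329.8, 190.5], 0.79), ([360.7, 281.5], 0.53)]
nut_axis [([326.5, 220.1], 0.58), ([347.1, 302.3], 0.39), ([462.1, 260.5], 0.31)]
wing_mid [([337.5, 216.6], 0.64), ([349.7, 298.3], 0.6)]
nest_plate [([366.9, 218.9], 0.76)]
wrist {'fx': 367.4305, 'fy': 367.4305, 'cx': 318.9759, 'cy': 245.9065, 'k1': -0.0192, 'tool_from_camera': [[-0.0001, -0.3177, 0.9482, -0.1529], [1.0, -0.0002, -0.0, 0.0001], [0.0002, 0.9482, 0.3177, -0.0818], [0.0, 0.0, 0.0, 1.0]], 'shot': 3}
jig []
strap_handle []
strap_nose []
nut_axis []
wing_mid []
nest_plate []
```

View pics/scene0.png

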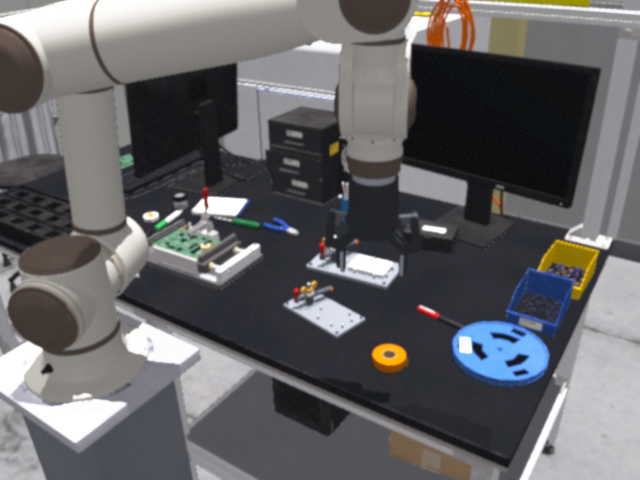

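View pics/top0.png

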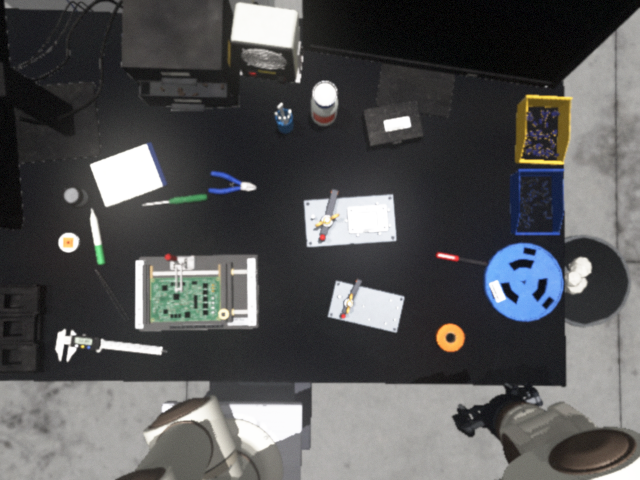

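```bash
python3 - <<'E'
import cv2
a=cv2.imread('pics/top0.png')[150:350,260:480]; cv2.imwrite('pics/top0z.png',cv2.resize(a,None,fx=3,fy=3,interpolation=cv2.INTER_CUBIC)[:600,:800])
a=cv2.imread('pics/scene0.png')[190:370,240:500]; cv2.imwrite('pics/scene0z.png',cv2.resize(a,None,fx=3,fy=3,interpolation=cv2.INTER_CUBIC))
E
```

```text
(no output)
```

View pics/top0z.png

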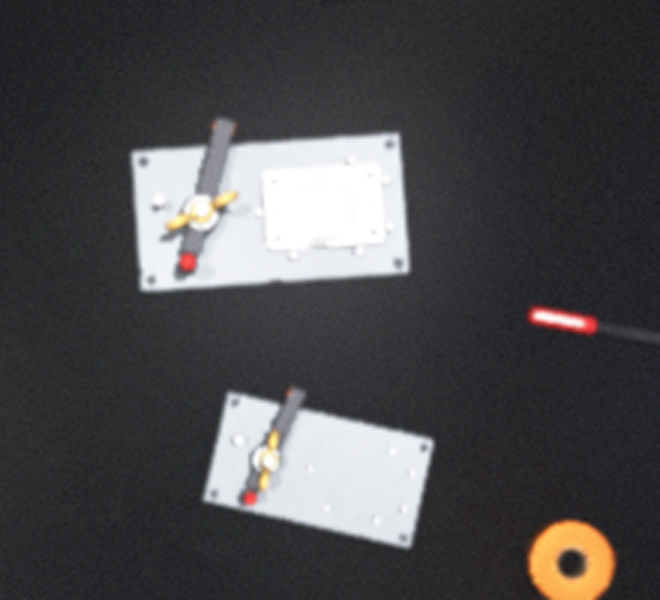

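View pics/scene0z.png

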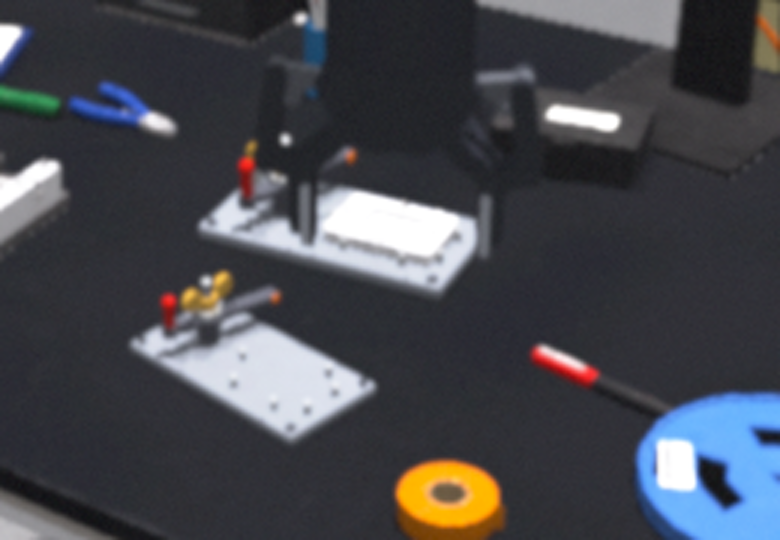

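The large jig is the one carrying the plate: its corners are near (304,201), (393,195), (397,240) and (307,247) in the top view. The stud is at about (326,220), the red handle at (322,236) and the stop pin at (313,216). I'll fit the jig pose next.

```bash
cat > h.py <<'E'
from workcell import bot
import cv2,numpy as np
from scipy.spatial.transform import Rotation as Ro
from scipy.optimize import least_squares
def K(c): return np.array([[c["fx"],0,c["cx"]],[0,c["fy"],c["cy"]],[0,0,1.]])
def D(c): return np.array([c["k1"],0,0,0.])
def ext(c,o=None):
    if "R" in c: return np.array(c["R"]),np.array(c["t"])
    T=np.eye(4);T[:3,:3]=Ro.from_euler('xyz',o["tcp_rot"],degrees=True).as_matrix();T[:3,3]=o["ee_pos"]
    M=np.linalg.inv(T@np.array(c["tool_from_camera"]));return M[:3,:3],M[:3,3]
def proj(c,P,o=None):
    R,t=ext(c,o);P=np.atleast_2d(np.asarray(P,float))
    return cv2.projectPoints(P,cv2.Rodrigues(R)[0],t,K(c),D(c))[0][:,0]
def unproj(c,uv,z,o=None):
    R,t=ext(c,o);n=cv2.undistortPoints(np.array(uv,float).reshape(-1,1,2),K(c),D(c))[:,0]
    d=np.c_[n,np.ones(len(n))]@R;C=-R.T@t
    return C+d*((z-C[2])/d[:,2])[:,None]
def j2w(p,P):
    P=np.atleast_2d(np.asarray(P,float));a=p[2];c,s=np.cos(a),np.sin(a)
    return np.c_[p[0]+c*P[:,0]-s*P[:,1],p[1]+s*P[:,0]+c*P[:,1],P[:,2]]
E
python3 - <<'E'
from h import *
c=bot.camera("top")
hsv=cv2.cvtColor(c["frame"],cv2.COLOR_RGB2GRAY)
m=(hsv>90).astype(np.uint8);m=cv2.morphologyEx(m,cv2.MORPH_CLOSE,np.ones((9,9)))
n,l,s,ce=cv2.connectedComponentsWithStats(m)
i=l[222,370];print(s[i])
cn=max(cv2.findContours((l==i).astype(np.uint8),cv2.RETR_EXTERNAL,cv2.CHAIN_APPROX_NONE)[0],key=cv2.contourArea)
r=cv2.minAreaRect(cn);print(r);b=cv2.boxPoints(r)
w=unproj(c,b,0.012);print(b,w)
ct=w.mean(0);print(ct)
for a,bb in((0,1),(1,2)):
    d=w[bb]-w[a];print(np.linalg.norm(d),np.degrees(np.arctan2(d[1],d[0])))
E
```

```text
[ 303  189   94   59 4468]
((349.4588317871094, 216.23007202148438), (56.70924758911133, 91.12933349609375), 86.09950256347656)
[[302.0709  191.04062]
 [392.98917 184.84164]
 [396.84677 241.41953]
 [305.9285  247.6185 ]] [[ 0.64334224 -0.15565516  0.012     ]
 [ 0.66174414 -0.36834359  0.012     ]
 [ 0.52911386 -0.37855177  0.012     ]
 [ 0.51121726 -0.16690955  0.012     ]]
[ 0.58635438 -0.26736502  0.012     ]
0.21348301827473917 -85.05505886708166
0.13302253965605765 -175.59878224562476
```

```bash
cat >> h.py <<'E'
CORN=np.array([[55,105,12],[55,-105,12],[-55,-105,12],[-55,105,12]])/1000.
E
python3 - <<'E'
from h import *
c=bot.camera("top")
uv=np.array([[304.2,200.3],[393,194.5],[396.2,240.3],[307,246.9]])
w=unproj(c,uv,0.012);print(np.round(w,4))
f=lambda p:(proj(c,j2w(p,CORN))-uv).ravel()
r=least_squares(f,[w[:,0].mean(),w[:,1].mean(),0.]);p=r.x;print(p,np.degrees(p[2]),r.fun)
np.save('jig.npy',p)
for nm,P in dict(stud=[0,.055,.076],stop=[.0125,.086,.041],nut=[0,.055,.062]).items(): print(nm,proj(c,j2w(p,P)),j2w(p,P))
print('red', unproj(c,[[322.2,237.3]],.066), 'orange',unproj(c,[[334,191.5]],.041))
o=bot.get_obs();print(Ro.from_euler('xyz',o['tcp_rot'],degrees=True).as_matrix().round(3))
E
```

```text
[[ 0.6217 -0.161   0.012 ]
 [ 0.639  -0.3686  0.012 ]
 [ 0.5317 -0.377   0.012 ]
 [ 0.5129 -0.1694  0.012 ]]
[ 0.5763384  -0.26899445  0.08473841] 4.855153370701211 [-0.54414972 -0.24761222  0.16492647 -0.43866858  0.53180783  0.55715462
 -0.15002007  0.11790371]
stud [[327.36918723 219.42385043]] [[ 0.57168337 -0.2141918   0.076     ]]
stop [[313.00755918 216.34674038]] [[ 0.58151477 -0.18224507  0.041     ]]
nut [[327.206205   220.02058426]] [[ 0.57168337 -0.2141918   0.062     ]]
red [[ 0.5325301  -0.20353179  0.066     ]] orange [[ 0.63927646 -0.22923454  0.041     ]]
[[-0.     0.413 -0.911]
 [ 0.    -0.911 -0.413]
 [-1.    -0.     0.   ]]
```

```bash
python3 -m handwheel '[[-10,0,0,0,-0.009,-0.027,1],[-20,0,0,0,-0.018,-0.054,1],[-30,0,0,0,-0.027,-0.081,1],[-40,0,0,0,-0.035,-0.108,1],[-50,0,0,0,-0.044,-0.135,1],[-60,0,0,0,-0.053,-0.162,1],[-70,0,0,0,-0.062,-0.189,1],[-80,0,0,0,-0.07,-0.216,1],[-90,0,0,0,-0.079,-0.243,1],[-100,0,0,0,-0.088,-0.27,1],[-110,0,0,0,-0.097,-0.297,1],[-120,0,0,0,-0.106,-0.324,1],[-130,0,0,0,-0.115,-0.351,1],[-140,0,0,0,-0.123,-0.378,1],[-140,0,0,0,-0.123,-0.378,1],[-140,0,0,0,-0.123,-0.378,1]]'
python3 - <<'E'
from h import *
o=bot.get_obs();print(o['time'],o['q'].round(1),o['ee_pos'].round(4),o['opening'],Ro.from_euler('xyz',o['tcp_rot'],degrees=True).as_matrix().round(3))
c=bot.camera("wrist");p=np.load('jig.npy')
f=c['frame'][:,:,::-1].copy();cv2.imwrite('pics/w1.png',f)
for P in ([0,.055,.076],[.0125,.086,.041],*CORN):
    print(P,proj(c,j2w(p,P),o).round(1))
for t in ["strap_handle","strap_nose","nut_axis","wing_mid"]:
    print(t,[(np.round(np.array(d["centre"])*[640,480],1).tolist(),round(d["conf"],2)) for d in bot.tip_of(t,c)])
E
```

```text
time: 3.15
ee_pos: [0.5203, -0.2329, 0.2207]
tcp_rot: [-153.0, 90.0, -168.8]
wrist_force: [0.1, -0.4, 0.8]
opening: -0.0
3.15 [-24.1   7.8  13.2  95.4  -0.   -8.4] [ 0.5203 -0.2329  0.2207] -2.9829171975845628e-05 [[-0.     0.271  0.963]
 [-0.     0.963 -0.271]
 [-1.    -0.    -0.   ]]
[0, 0.055, 0.076] [[355.5 274.4]]
[0.0125, 0.086, 0.041] [[386.6 261.1]]
[0.055 0.105 0.012] [[410.5 280.3]]
[ 0.055 -0.105  0.012] [[232.5 339.9]]
[-0.055 -0.105  0.012] [[188.3 254.7]]
[-0.055  0.105  0.012] [[379.5 184.1]]
strap_handle [([244.7, 28.4], 0.89), ([358.5, 226.1], 0.72)]
strap_nose [([236.9, 140.2], 0.82), ([358.9, 325.9], 0.81)]
nut_axis [([237.0, 71.3], 0.92), ([356.6, 265.9], 0.76)]
wing_mid [([346.2, 280.6], 0.96), ([241.4, 92.0], 0.77), ([358.0, 224.2], 0.18)]
```

View pics/w1.png

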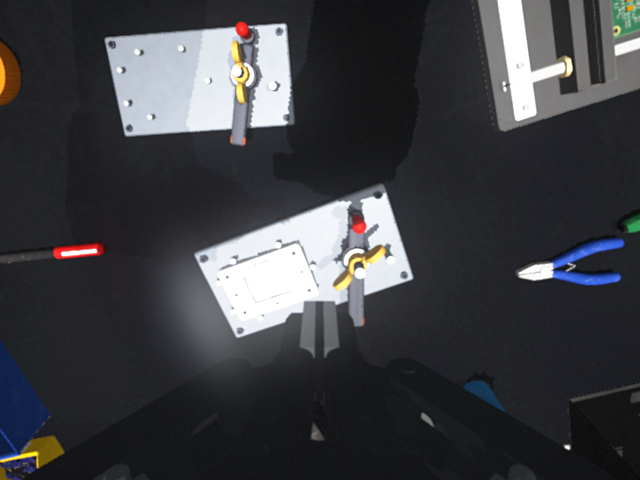

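```bash
python3 - <<'E'
from h import *
o=bot.get_obs();c=bot.camera("wrist");p=np.load('jig.npy')
f=c['frame'][:,:,::-1]
cv2.imwrite('pics/w2.png',cv2.resize(f[170:350,180:430],None,fx=3.2,fy=3.2,interpolation=cv2.INTER_CUBIC)[:600,:800])
E
```

```text
(no output)
```

View pics/w2.png

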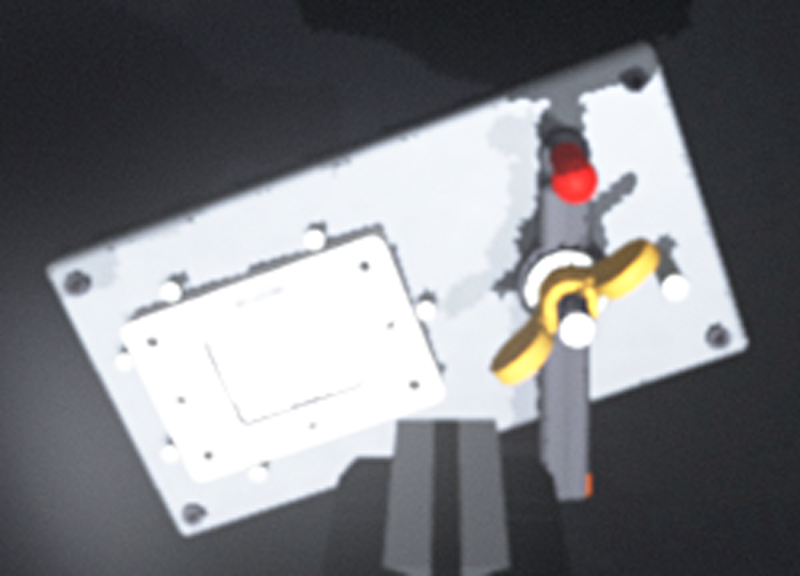

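```bash
python3 - <<'E'
from h import *
o=bot.get_obs();c=bot.camera("wrist");p0=np.load('jig.npy')
P=np.vstack([CORN,[[0,.055,.076],[.0125,.086,.041]]])
uv=np.array([[413.4,278.4],[237.2,337.2],[195,254.4],[384.7,184.5],[360.3,273.4],[391.3,260]])
r=least_squares(lambda p:(proj(c,j2w(p,P),o)-uv).ravel(),p0);p=r.x
print(p,np.degrees(p[2]),r.fun.reshape(-1,2).round(1));np.save('jigw.npy',p)
print('stud top',j2w(p0,P[4]),'wrist',j2w(p,P[4]))
ct=bot.camera("top");print(proj(ct,j2w(p,P)).round(1))
cs=bot.camera("scene")
f=cs['frame'][:,:,::-1].copy();cv2.imwrite('pics/s2.png',f)
for q in(p0,p):print(proj(cs,j2w(q,P)).round(1))
print('red ball',unproj(c,[[359.7,225.6]],.0655,o),'stud/pin dist')
R,t=ext(c,o)
T=np.linalg.inv(np.array(c['tool_from_camera']))
for q in([.019,0,.011],[.019,0,-.011],[.019,0,0]):
    v=T[:3,:3]@q+T[:3,3];print(q,v[:2]/v[2]*c['fx']+[c['cx'],c['cy']])
E
```

```text
[ 0.57684815 -0.26428522  0.08440689] 4.836158275392266 [[ 1.6  1.1]
 [-0.6  1.8]
 [-2.1 -0.7]
 [-0.2 -1.3]
 [ 0.8 -0. ]
 [ 0.3  0.2]]
stud top [[ 0.57168337 -0.2141918   0.076     ]] wrist [[ 0.57221128 -0.20948103  0.076     ]]
[[301.6 199.8]
 [391.2 193.8]
 [394.7 240.6]
 [304.8 246.8]
 [325.2 219.1]
 [310.9 216.1]]
[[327.6 246.3]
 [405.  264.9]
 [386.9 286.8]
 [306.  265.7]
 [334.9 236.9]
 [326.1 244.8]]
[[326.1 245.7]
 [403.4 264.3]
 [385.2 286.1]
 [304.5 265.1]
 [333.3 236.3]
 [324.6 244.3]]
red ball [[ 0.53280161 -0.19998601  0.0655    ]] stud/pin dist
[0.019, 0, 0.011] [318.97299986 309.22778585]
[0.019, 0, -0.011] [318.96579335 270.24980294]
[0.019, 0, 0] [318.96946313 290.09861278]
```

```bash
python3 - <<'E'
import cv2
a=cv2.imread('pics/s2.png')[200:300,290:420]; cv2.imwrite('pics/s2z.png',cv2.resize(a,None,fx=6,fy=6,interpolation=cv2.INTER_CUBIC))
E
```

```text
(no output)
```

View pics/s2z.png

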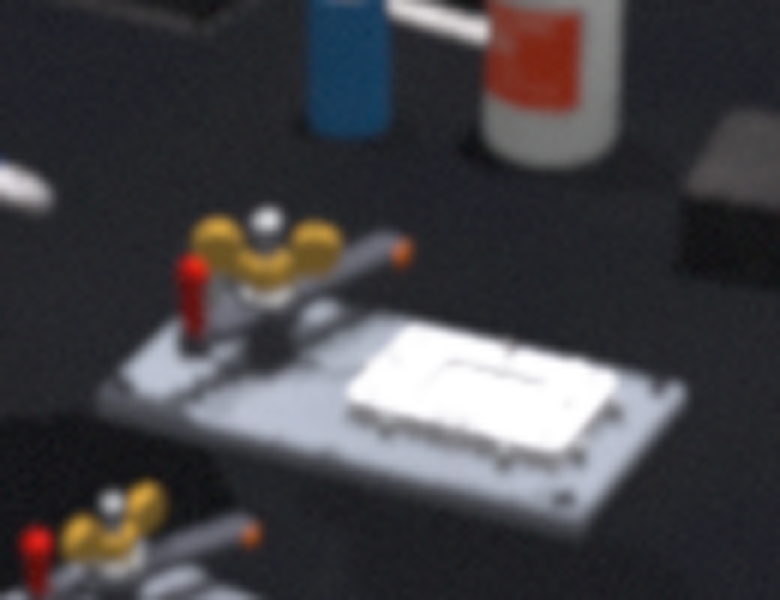

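```bash
python3 -m handwheel '[[0,0,0,0.05,0,-0.003,1],[0,0,0,0.1,0,-0.003,1],[0,0,0,0.13,0,-0.003,1],[0,0,0,0.15,0,-0.003,1],[0,0,0,0.15,0,-0.003,1]]'
python3 - <<'E'
from h import *
o=bot.get_obs();print(o['wrist_force'])
c=bot.camera("wrist")
f=c['frame'][:,:,::-1].copy();cv2.imwrite('pics/w3.png',f)
c=bot.camera("scene")
a=c['frame'][190:310,270:430,::-1];cv2.imwrite('pics/s3.png',cv2.resize(a,None,fx=5,fy=5,interpolation=cv2.INTER_CUBIC))
E
```

```text
time: 4.22
ee_pos: [0.5167, -0.2316, 0.0693]
tcp_rot: [171.5, 89.8, 155.9]
wrist_force: [0.1, -0.5, 1.1]
opening: 0.0003
[ 0.08922925 -0.50329964  1.05577852]
```

View pics/w3.png

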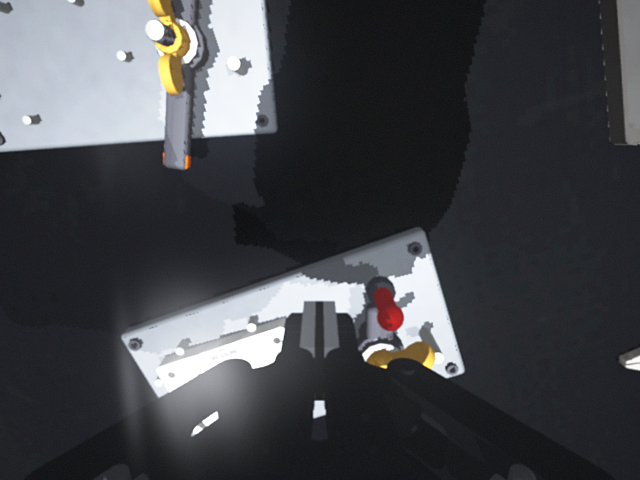

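View pics/s3.png

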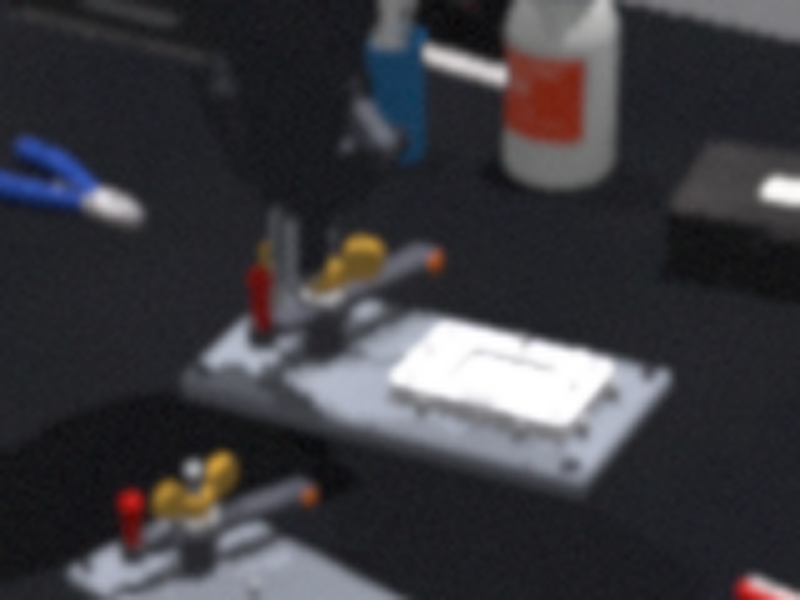

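```bash
python3 - <<'E'
import numpy as np
b,r=.014,.0455
for a in range(0,80,6):
    A=np.radians(a);print(a,round(.033-b*np.cos(A)+r*np.sin(A),4),round(.0455-b*np.sin(A)-r*np.cos(A),4))
E
```

```text
0 0.019 0.0
6 0.0238 -0.0012
12 0.0288 -0.0019
18 0.0337 -0.0021
24 0.0387 -0.0018
30 0.0436 -0.0009
36 0.0484 0.0005
42 0.053 0.0023
48 0.0574 0.0047
54 0.0616 0.0074
60 0.0654 0.0106
66 0.0689 0.0142
72 0.0719 0.0181
78 0.0746 0.0223
```

```bash
python3 -m handwheel '[[0,0,0,0,0.01,0,1],[0,0,0,0,0.019,0,1],[6,0,0,0,0.024,-0.001,1],[12,0,0,0,0.029,-0.002,1],[18,0,0,0,0.034,-0.002,1],[24,0,0,0,0.039,-0.002,1],[30,0,0,0,0.044,-0.001,1],[36,0,0,0,0.048,0,1],[42,0,0,0,0.053,0.002,1],[48,0,0,0,0.057,0.005,1],[54,0,0,0,0.062,0.007,1],[54,0,0,0,0.062,0.007,1]]'
cat > snap.py <<'E'
import sys
from h import *
n=sys.argv[1]
o=bot.get_obs();print(o['time'],o['q'].round(1),o['ee_pos'].round(4),o['wrist_force'].round(1));M=Ro.from_euler('xyz',o['tcp_rot'],degrees=True).as_matrix();print('psi',np.degrees(np.arctan2(M[1,1],M[0,1])).round(2))
c=bot.camera("wrist");cv2.imwrite(f'pics/w{n}.png',c['frame'][:,:,::-1])
c=bot.camera("scene");s=cv2.resize(c['frame'][200:290,290:410,::-1],None,fx=3.33,fy=3.33,interpolation=cv2.INTER_CUBIC)
c=bot.camera("top");t=cv2.resize(c['frame'][170:260,290:410,::-1],None,fx=3.33,fy=3.33,interpolation=cv2.INTER_CUBIC)
cv2.imwrite(f'pics/st{n}.png',np.hstack([s,t]))
E
python3 snap.py 4
```

```text
time: 5.82
ee_pos: [0.5416, -0.1734, 0.0712]
tcp_rot: [55.5, 90.0, -14.0]
wrist_force: [-0.2, 0.2, 0.1]
opening: 0.0002
5.825 [-17.8   7.2  -4.1  78.7   0.   51.8] [ 0.5416 -0.1734  0.0712] [-0.2  0.2  0.1]
psi 20.49
```

View pics/w4.png

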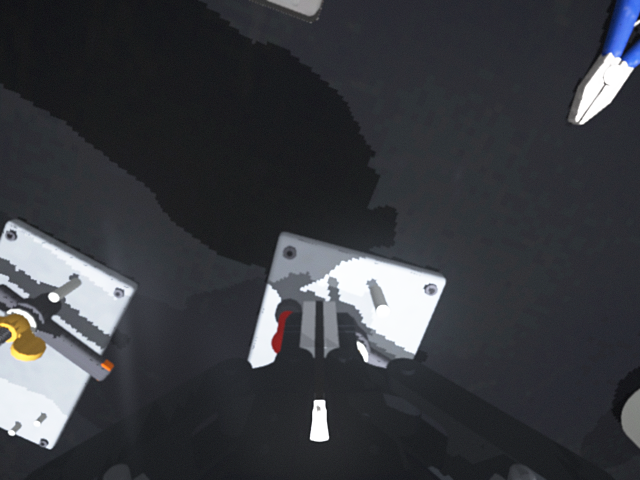

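View pics/st4.png

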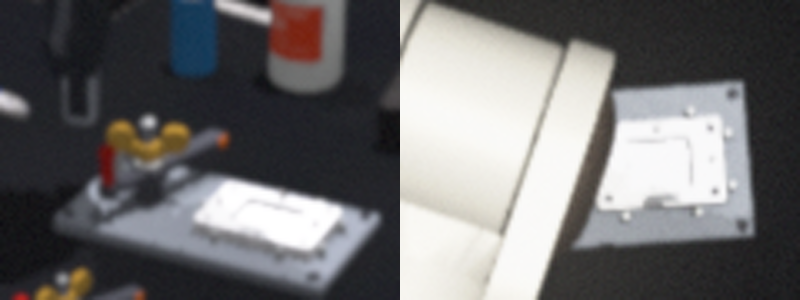

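```bash
python3 - <<'E'
from h import *
o=bot.get_obs();cs=bot.camera("scene");cw=bot.camera("wrist")
M=Ro.from_euler('xyz',o['tcp_rot'],degrees=True).as_matrix()
for x in(.019,0,-.02):
  for z in(-.011,0,.011):
    P=o['ee_pos']+M@[x,0,z];print(x,z,proj(cs,P)[0].round(1),proj(cw,P,o)[0].round(1))
a=cs['frame'][200:275,280:380,::-1];cv2.imwrite('pics/s5.png',cv2.resize(a,None,fx=8,fy=8,interpolation=cv2.INTER_CUBIC))
a=cw['frame'][270:390,240:400,::-1];cv2.imwrite('pics/w5.png',cv2.resize(a,None,fx=5,fy=5,interpolation=cv2.INTER_CUBIC))
E
```

```text
0.019 -0.011 [309.5 246.3] [318.8 270.4]
0.019 0 [314.  246.7] [318.8 290.2]
0.019 0.011 [318.4 247.1] [318.8 309.3]
0 -0.011 [309.3 239.3] [318.7 286.2]
0 0 [313.8 239.7] [318.7 307.8]
0 0.011 [318.3 240.1] [318.7 328.5]
-0.02 -0.011 [309.1 231.9] [318.7 307.1]
-0.02 0 [313.6 232.2] [318.7 330.8]
-0.02 0.011 [318.1 232.6] [318.7 353.5]
```

View pics/s5.png

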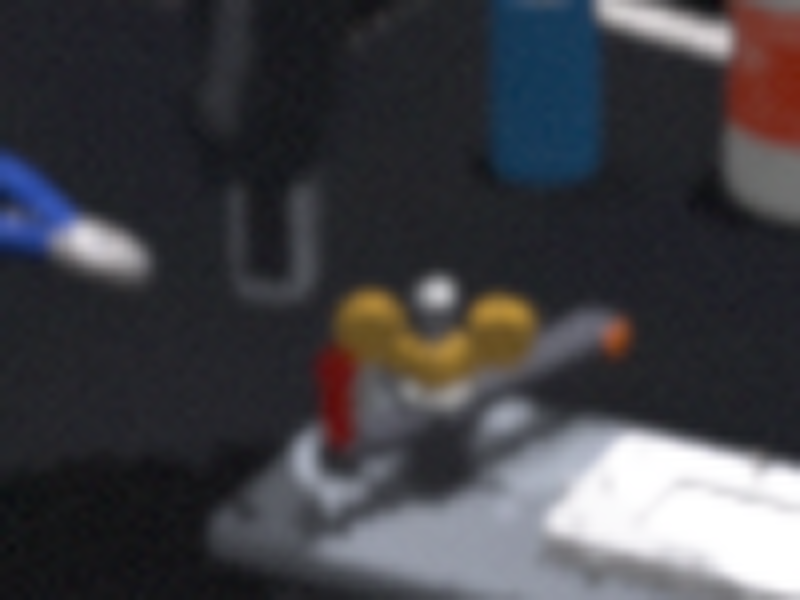

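View pics/w5.png

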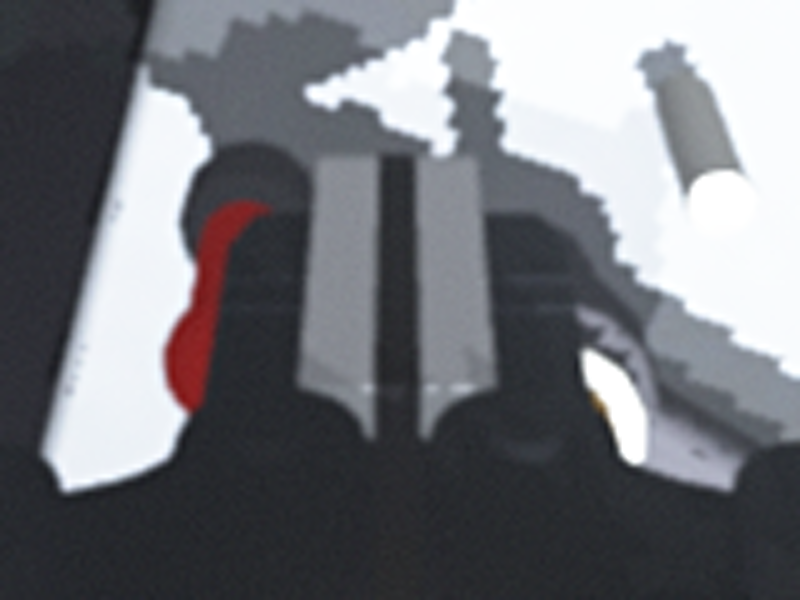

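The strap did not move. In the scene view the fingertip ends at row 237, where 246 was expected, so the tips sit about 26 mm higher than I assumed and the finger passed over the pin. I'll go back and push lower.

```bash
python3 -m handwheel '[[0,0,0,-0.02,0,0,1],[-10,0,0,-0.03,-0.008,0.009,1],[-20,0,0,-0.03,-0.016,0.018,1],[-30,0,0,-0.03,-0.025,0.027,1],[-40,0,0,-0.03,-0.032,0.035,1],[-50,0,0,-0.03,-0.04,0.043,1],[-54,0,0,-0.02,-0.042,0.046,1],[-54,0,0,0.01,-0.042,0.046,1],[-54,0,0,0.026,-0.042,0.046,1],[-54,0,0,0.026,-0.042,0.046,1]]'
python3 snap.py 6; python3 - <<'E'
from h import *
o=bot.get_obs();cs=bot.camera("scene")
M=Ro.from_euler('xyz',o['tcp_rot'],degrees=True).as_matrix()
for x in(.019,0,-.02):
    print(x,proj(cs,o['ee_pos']+M@[x,0,0])[0].round(1))
a=cs['frame'][200:275,280:380,::-1];cv2.imwrite('pics/s7.png',cv2.resize(a,None,fx=8,fy=8,interpolation=cv2.INTER_CUBIC))
E
```

```text
time: 7.32
ee_pos: [0.517, -0.2315, 0.0437]
tcp_rot: [171.7, 89.9, 156.1]
wrist_force: [0.4, -0.2, 0.3]
opening: 0.0
7.325 [-24.1   7.6  -6.6  75.9  -0.   -8.5] [ 0.517  -0.2315  0.0437] [ 0.4 -0.2  0.3]
psi 74.41
0.019 [329.3 266.2]
0 [329.2 259.2]
-0.02 [329.1 251.7]
```

View pics/s7.png

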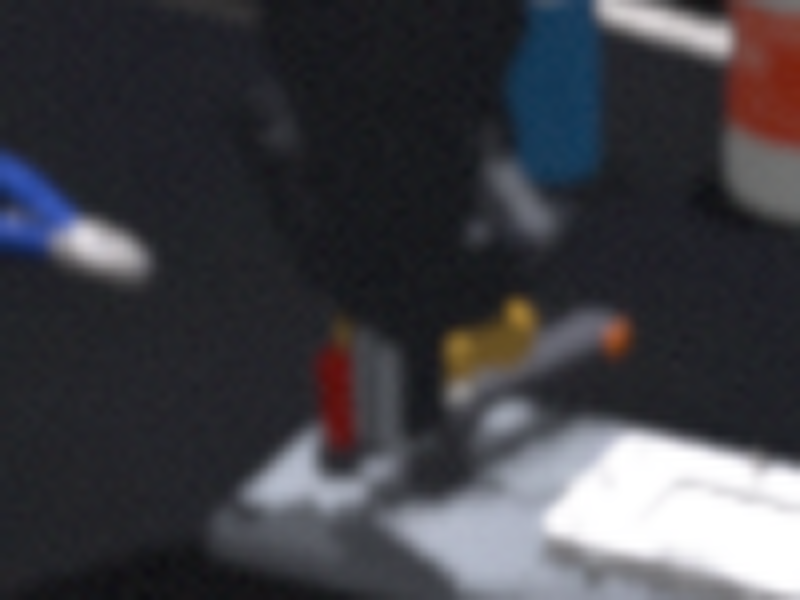

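View pics/w6.png

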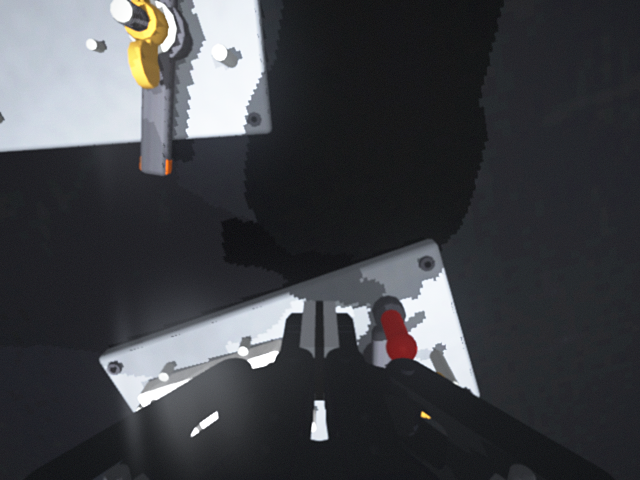

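```bash
python3 -m handwheel '[[0,0,0,0,0.01,0,1],[0,0,0,0,0.019,0,1],[6,0,0,0,0.024,-0.001,1],[12,0,0,0,0.029,-0.002,1],[18,0,0,0,0.034,-0.002,1],[24,0,0,0,0.039,-0.002,1],[30,0,0,0,0.044,-0.001,1],[36,0,0,0,0.048,0,1],[42,0,0,0,0.053,0.002,1],[48,0,0,0,0.057,0.005,1],[54,0,0,0,0.062,0.007,1],[54,0,0,0,0.062,0.007,1]]'
python3 snap.py 8
```

```text
time: 9.02
ee_pos: [0.5413, -0.1734, 0.0449]
tcp_rot: [-78.4, 90.0, -148.0]
wrist_force: [-1.0, -1.1, 0.7]
opening: -0.0001
9.025 [-17.8   7.7  -6.4  75.9  -0.   51.8] [ 0.5413 -0.1734  0.0449] [-1.  -1.1  0.7]
psi 20.48
```

View pics/w8.png

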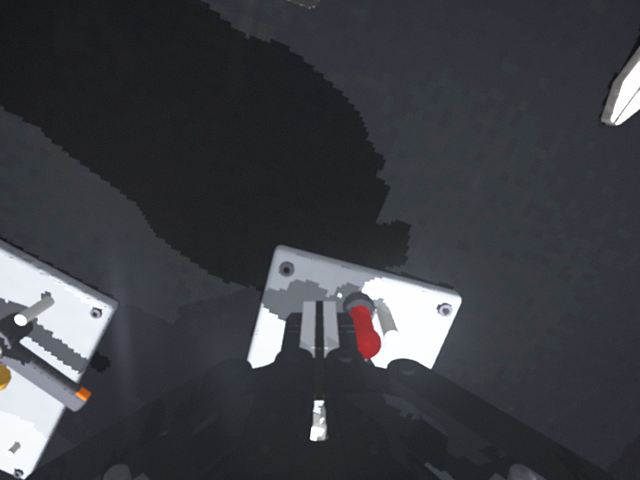

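View pics/st8.png

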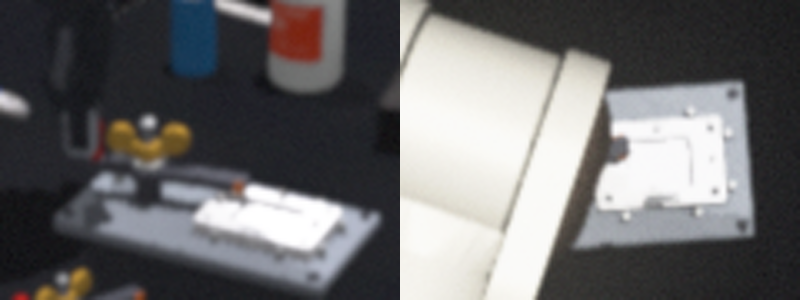

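```bash
python3 -m handwheel '[[5,0,0,0,0.004,-0.001,1],[10,0,0,0,0.008,-0.002,1],[15,0,0,0,0.012,-0.002,1],[18,0,0,0,0.0147,-0.002,1],[18,0,0,0,0.0147,-0.002,1]]'
python3 snap.py 9
```

```text
time: 9.8
ee_pos: [0.5501, -0.167, 0.0444]
tcp_rot: [-93.0, 89.5, 179.4]
wrist_force: [-23.4, -0.8, 11.0]
opening: -0.0001
9.8 [-16.8   9.1  -4.9  76.4  -0.1  70.8] [ 0.5501 -0.167   0.0444] [-23.4  -0.8  11. ]
psi 2.39
```

View pics/st9.png

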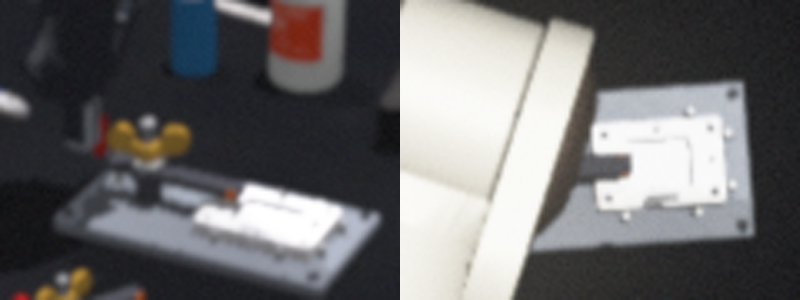

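View pics/w9.png

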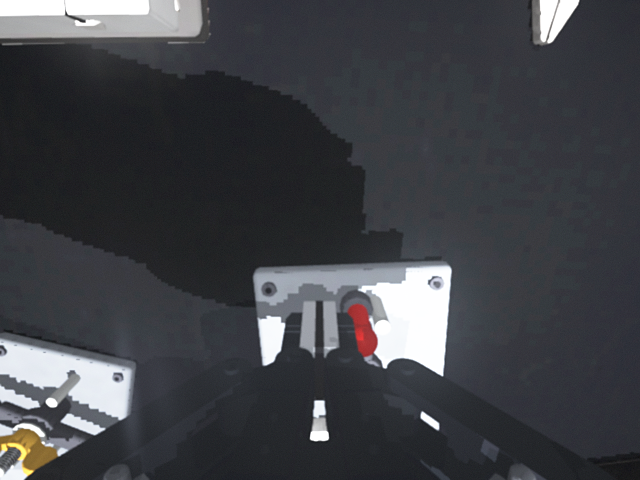

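```bash
python3 -m handwheel '[[0,0,0,0,0.01,-0.002,1],[0,0,0,0,-0.02,-0.002,1],[0,0,0,-0.05,-0.04,-0.002,1],[0,0,0,-0.1,-0.04,-0.002,1],[0,0,0,-0.15,-0.04,-0.002,1],[0,0,0,-0.15,-0.04,-0.002,1]]'
python3 snap.py 10
python3 - <<'E'
import cv2
a=cv2.imread('pics/w10.png')[200:400,250:520];cv2.imwrite('pics/w10z.png',cv2.resize(a,None,fx=2.9,fy=2.9,interpolation=cv2.INTER_CUBIC))
E
```

```text
time: 10.7
ee_pos: [0.5159, -0.1671, 0.1993]
tcp_rot: [72.7, 89.6, -14.8]
wrist_force: [0.5, 0.2, -1.1]
opening: 0.0002
10.7 [-18.    3.1   5.7  92.2   0.   69.6] [ 0.5159 -0.1671  0.1993] [ 0.5  0.2 -1.1]
psi 2.48
```

View pics/w10.png

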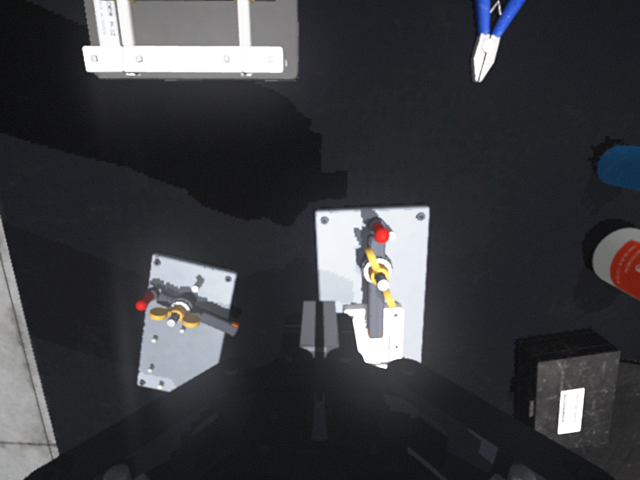

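View pics/st10.png

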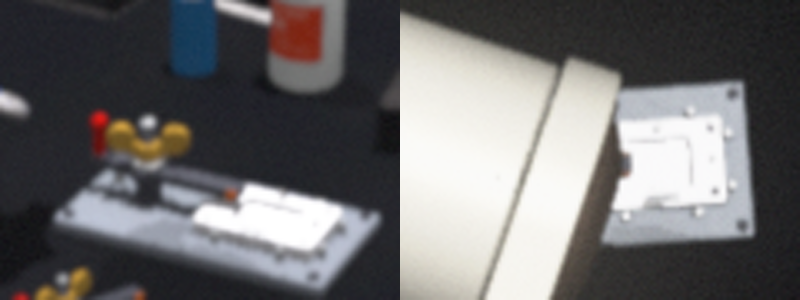

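```bash
python3 - <<'E'
import cv2
a=cv2.imread('pics/w10.png')[200:350,310:440];cv2.imwrite('pics/w10z.png',cv2.resize(a,None,fx=4,fy=4,interpolation=cv2.INTER_CUBIC))
E
```

```text
(no output)
```

View pics/w10z.png

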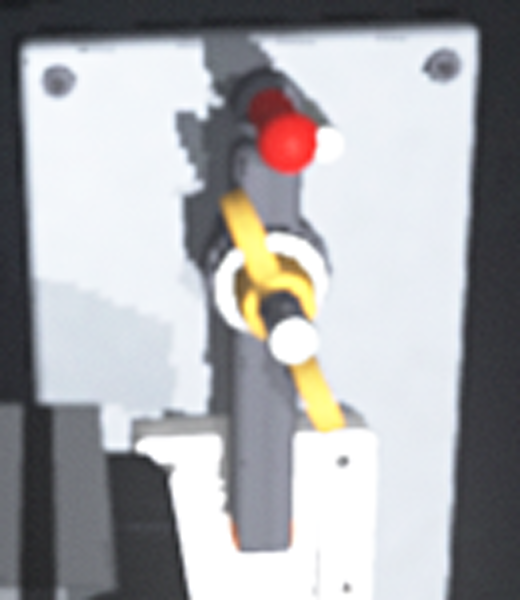

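```bash
python3 - <<'E'
from h import *
o=bot.get_obs();c=bot.camera("wrist")
w=unproj(c,[[368.75,248.75],[391.25,306.25]],.065,o);print(w,w.mean(0),np.linalg.norm(w[0]-w[1]));d=w[1]-w[0];print(np.degrees(np.arctan2(d[1],d[0])))
print('stud',unproj(c,[[383.5,285]],.076,o),'ball',unproj(c,[[382,235.75]],.0655,o),'stop',unproj(c,[[392,236]],.041,o))
print(unproj(c,[[(20/4+310),(45/4+200)],[(478/4+310),(28/4+200)]],.012,o))
for p in(np.load('jig.npy'),np.load('jigw.npy')):print(j2w(p,[[-.055,.105,.012],[.055,.105,.012]]))
E
```

```text
[[ 0.55507476 -0.17990159  0.065     ]
 [ 0.57880837 -0.23099406  0.065     ]] [ 0.56694157 -0.20544783  0.065     ] 0.056335826803357615
-65.0840722593321
stud [[ 0.56788711 -0.20649996  0.076     ]] ball [[ 0.56465647 -0.16831464  0.0655    ]] stop [[ 0.57805645 -0.17541432  0.041     ]]
[[ 0.51019604 -0.1630525   0.012     ]
 [ 0.61633757 -0.15441381  0.012     ]]
[[ 0.51264886 -0.16902624  0.012     ]
 [ 0.62225417 -0.15971617  0.012     ]]
[[ 0.51319176 -0.1642959   0.012     ]
 [ 0.62280014 -0.15502216  0.012     ]]
```

```bash
cat > fit.py <<'E'
from h import *
o=bot.get_obs();cw=bot.camera("wrist");ct=bot.camera("top");cs=bot.camera("scene")
M1=np.array([[0,.271,.963],[0,.963,-.271],[-1,0,0]]);p1=np.array([.5203,-.2329,.2207])
M2=Ro.from_euler('xyz',o["tcp_rot"],degrees=True).as_matrix();p2=o["ee_pos"]
P=np.vstack([CORN,[[0,.055,.076],[.0125,.086,.041]]])
uv1=np.array([[413.4,278.4],[237.2,337.2],[195,254.4],[384.7,184.5],[360.3,273.4],[391.3,260]])
P2=P[[3,0,4,5]];uv2=np.array([[315,211.25],[429.5,207],[383.5,285],[392.5,236.25]])
uvt=np.array([[304.2,200.3],[393,194.5],[396.2,240.3],[307,246.9]])
Ps=P[[1,2,4]];uvs=np.array([[404.7,264.7],[387.5,286.7],[334.6,236.2]])
T0=np.array(cw["tool_from_camera"])
def pw(M,p,X,d):
    T=np.eye(4);T[:3,:3]=M;T[:3,3]=p
    E=np.eye(4);E[:3,:3]=Ro.from_rotvec(d[3:]).as_matrix();E[:3,3]=d[:3]
    G=np.linalg.inv(T@T0@E);return cv2.projectPoints(X,cv2.Rodrigues(G[:3,:3])[0],G[:3,3],K(cw),D(cw))[0][:,0]
def f(v):
    p,d=v[:3],v[3:9]
    return np.concatenate([(pw(M1,p1,j2w(p,P),d)-uv1).ravel(),(pw(M2,p2,j2w(p,P2),d)-uv2).ravel(),
      2*(proj(ct,j2w(p,CORN)+np.r_[v[9:11],0])-uvt).ravel(),2*(proj(cs,j2w(p,Ps)+np.r_[v[11:13],0])-uvs).ravel(),
      d[:3]/.002*1,d[3:]/np.radians(.6),v[9:]/.002])
r=least_squares(f,np.r_[np.load('jig.npy'),np.zeros(10)]);v=r.x
print(v[:3].round(4),'cam d',(v[3:6]*1e3).round(1),np.degrees(v[6:9]).round(2),(v[9:]*1e3).round(1));print(r.fun.round(1))
print('stud',j2w(v[:3],[0,.055,.076]))
np.save('fit.npy',v)
E
python3 fit.py
```

```text
[ 0.5759 -0.2613  0.087 ] cam d [ 1.1 -0.1 -5.1] [ 0.15  0.2  -0.08] [ 0.4 -7.1  1.7 -6.2]
[ 0.3  0.4  0.1  0.9 -1.1 -0.8 -1.3 -0.9  0.1 -0.8 -0.8 -0.4  0.   0.2
  2.3 -0.3  0.7  1.  -0.4  0.5 -1.7 -0.3 -0.3 -1.   0.6  0.9 -0.7  0.5
 -0.  -0.5 -1.7 -0.8 -0.   0.6  0.6 -0.  -2.5  0.3  0.3 -0.1  0.2 -3.6
  0.9 -3.1]
stud [[ 0.57108954 -0.2064632   0.076     ]]
```

```bash
python3 -m handwheel '[[-10,0,0,0,0.01,0.005,1],[-20,0,0,0,0.02,0.01,1],[-30,0,0,0,0.03,0.015,1],[-40,0,0,0,0.04,0.02,1],[-50,0,0,0,0.05,0.03,1],[-60,0,0,0,0.06,0.035,1],[-70,0,0,0,0.07,0.04,1],[-80,0,0,0,0.08,0.045,1],[-90,0,0,0,0.085,0.05,1],[-100,0,0,0,0.085,0.054,1],[-110,0,0,0,0.085,0.054,1]]'
python3 -m handwheel '[[-10,0,0,0.01,0,0,1],[-20,0,0,0.02,0,0,1],[-30,0,0,0.03,0,0,1],[-40,0,0,0.04,0,0,1],[-50,0,0,0.05,0,0,1],[-60,0,0,0.06,0,0,1],[-70,0,0,0.07,0,0,1],[-80,0,0,0.08,0,0,1],[-90,0,0,0.09,0,0,1],[-92,0,0,0.1,0,0,1],[-92,0,0,0.1,0,0,1]]'
python3 snap.py 11
```

```text
time: 12.42
ee_pos: [0.6013, -0.2173, 0.1937]
tcp_rot: [136.7, 89.9, 159.5]
wrist_force: [0.1, -1.2, 0.7]
opening: -0.0002
time: 13.8
ee_pos: [0.6008, -0.2169, 0.0934]
tcp_rot: [45.5, 89.9, 159.7]
wrist_force: [0.4, 0.2, -0.1]
opening: 0.0002
13.8 [ -19.8   16.7    9.5   82.9    0.  -134.1] [ 0.6008 -0.2169  0.0934] [ 0.4  0.2 -0.1]
psi -155.76
```

View pics/w11.png

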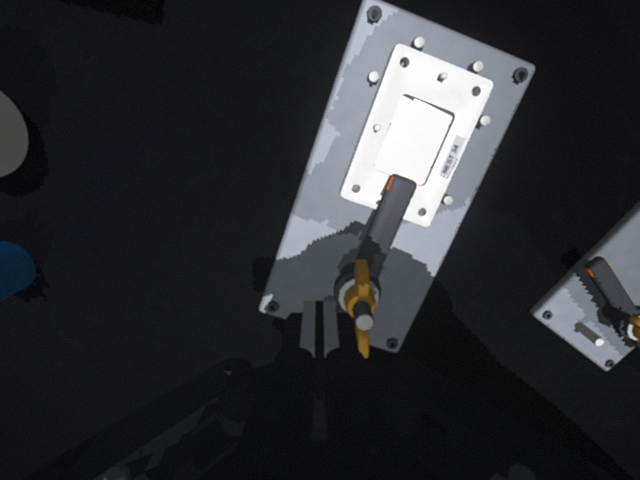

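View pics/st11.png

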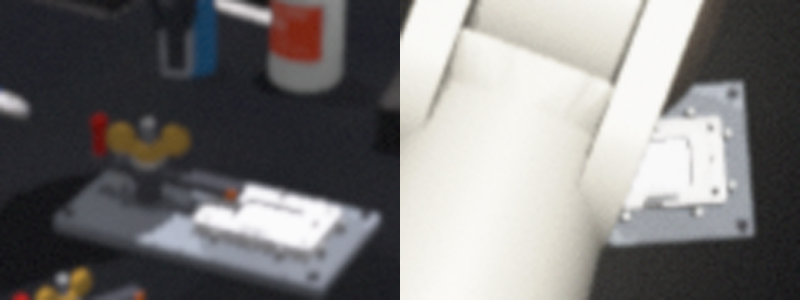

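```bash
cat > tl.py <<'E'
from h import *
def tool(uv,z):
    "world height z -> tool y,z (mm) in wrist cam"
    o=bot.get_obs();c=bot.camera("wrist");M=Ro.from_euler('xyz',o["tcp_rot"],degrees=True).as_matrix()
    return ((unproj(c,uv,z,o)-o["ee_pos"])@M*1e3).round(1)
E
python3 - <<'E'
from tl import *
import cv2
print('wing ends',tool([[361,262],[364,357]],.067),'stud',tool([[364.5,320]],.076))
print('tip edge', tool([[303,301],[338,301]],.1014), tool([[303,301],[338,301]],.0744))
a=cv2.imread('pics/w11.png')[230:380,260:440];cv2.imwrite('pics/w11z.png',cv2.resize(a,None,fx=4,fy=4,interpolation=cv2.INTER_CUBIC))
E
```

```text
wing ends [[ 28.1  22.  -12.2]
 [ 28.1  25.9  46.8]] stud [[19.3 24.  17.4]]
tip edge [[-6.1 -7.2 -6.8]
 [-6.1  8.3 -6.8]] [[20.9 -8.5  7. ]
 [20.9  9.9  7. ]]
```

View pics/w11z.png

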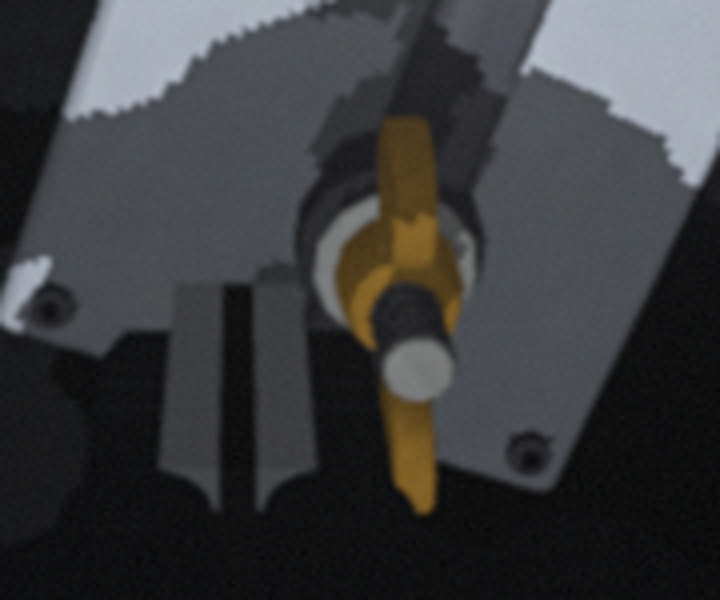

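```bash
python3 -m handwheel '[[0,0,0,0.02,0,-0.003,1],[0,0,0,0.042,0,-0.003,1],[0,0,0,0.042,0,-0.003,1]]'
python3 snap.py 12
python3 - <<'E'
import cv2,numpy as np
a=cv2.imread('pics/w12.png')[230:400,240:440];cv2.imwrite('pics/w12z.png',cv2.resize(a,None,fx=3.5,fy=3.5,interpolation=cv2.INTER_CUBIC))
b,r=.013,.0203
for a in range(0,181,10):
    A=np.radians(a);print(a,round(.024-b*np.cos(A)+r*np.sin(A),4),round(.0203-b*np.sin(A)-r*np.cos(A),4))
E
```

```text
time: 14.52
ee_pos: [0.6012, -0.2194, 0.0496]
tcp_rot: [45.7, 89.7, 160.1]
wrist_force: [-0.0, -0.5, 0.3]
opening: -0.0005
14.525 [ -20.1   17.6    5.7   78.4   -0.  -134.4] [ 0.6012 -0.2194  0.0496] [-0.  -0.5  0.3]
psi -155.62
0 0.011 0.0
10 0.0147 -0.0019
20 0.0187 -0.0032
30 0.0229 -0.0038
40 0.0271 -0.0036
50 0.0312 -0.0027
60 0.0351 -0.0011
70 0.0386 0.0011
80 0.0417 0.004
90 0.0443 0.0073
100 0.0462 0.011
110 0.0475 0.015
120 0.0481 0.0192
130 0.0479 0.0234
140 0.047 0.0275
150 0.0454 0.0314
160 0.0432 0.0349
170 0.0403 0.038
180 0.037 0.0406
```

View pics/w12z.png

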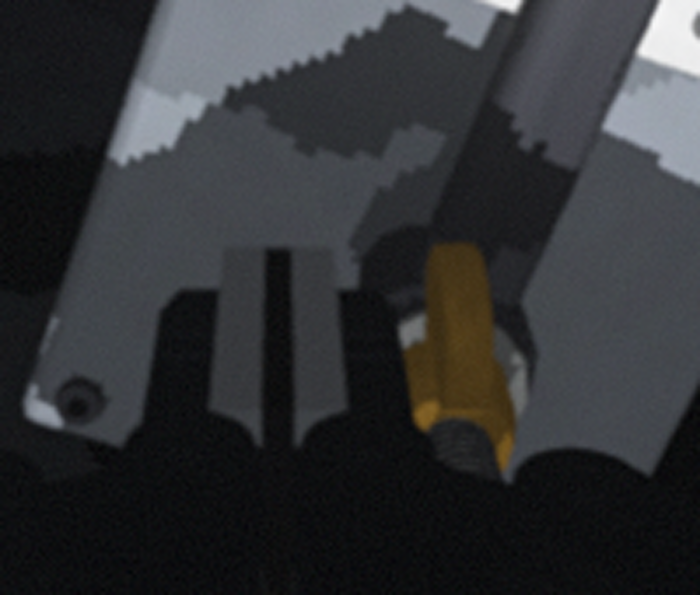

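View pics/st12.png

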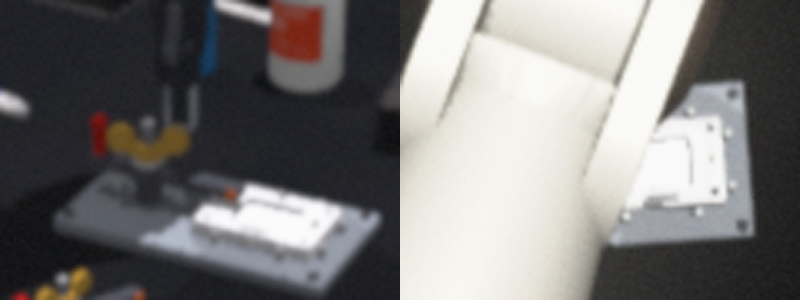

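```bash
python3 -m handwheel '[[0,0,0,0,0.006,0,1],[0,0,0,0,0.011,0,1],[10,0,0,0,0.015,-0.002,1],[20,0,0,0,0.019,-0.003,1],[30,0,0,0,0.023,-0.004,1],[40,0,0,0,0.027,-0.004,1],[50,0,0,0,0.031,-0.003,1],[60,0,0,0,0.035,-0.001,1],[60,0,0,0,0.035,-0.001,1]]'
python3 snap.py 13
```

```text
time: 15.8
ee_pos: [0.5711, -0.2357, 0.0533]
tcp_rot: [-92.7, 89.9, -38.3]
wrist_force: [-0.2, -0.7, 0.4]
opening: -0.0002
15.8 [-22.4  14.1   2.   77.8  -0.  -76.9] [ 0.5711 -0.2357  0.0533] [-0.2 -0.7  0.4]
psi 144.44
```

View pics/w13.png

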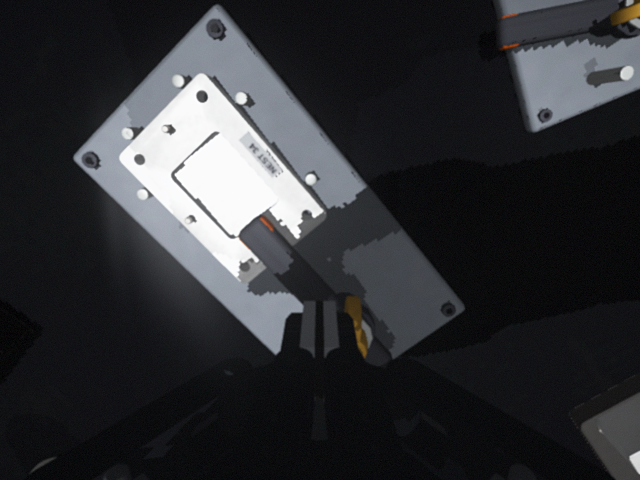

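View pics/st13.png

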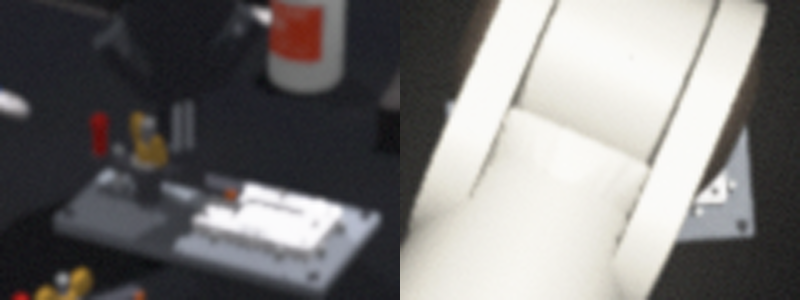

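```bash
python3 -m handwheel '[[10,0,0,0,0.004,-0.002,1],[20,0,0,0,0.008,-0.003,1],[30,0,0,0,0.012,-0.004,1],[40,0,0,0,0.016,-0.004,1],[50,0,0,0,0.02,-0.003,1],[60,0,0,0,0.024,-0.001,1],[70,0,0,0,0.0275,0.001,1],[80,0,0,0,0.0305,0.004,1],[90,0,0,0,0.033,0.007,1],[100,0,0,0,0.035,0.011,1],[110,0,0,0,0.0365,0.015,1],[118,0,0,0,0.037,0.018,1],[118,0,0,0,0.037,0.018,1]]'
python3 snap.py 14
```

```text
time: 17.58
ee_pos: [0.5514, -0.1987, 0.0525]
tcp_rot: [-138.0, 89.9, 158.6]
wrist_force: [-1.3, -1.0, 0.0]
opening: 0.0002
17.575 [-19.8  10.   -3.   77.1   0.   43.6] [ 0.5514 -0.1987  0.0525] [-1.3 -1.   0. ]
psi 26.59
```

View pics/w14.png

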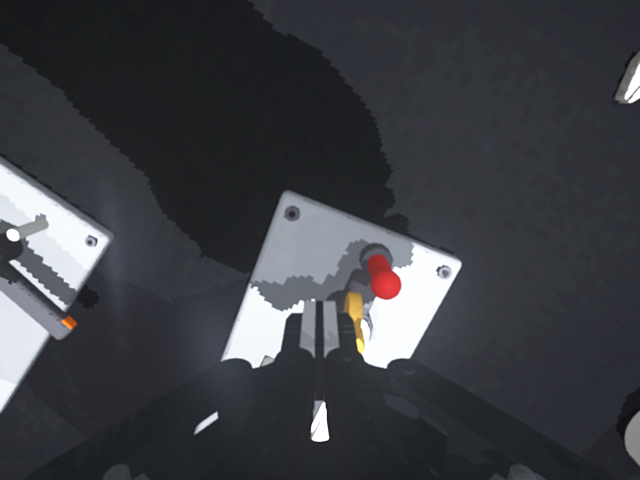

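View pics/st14.png

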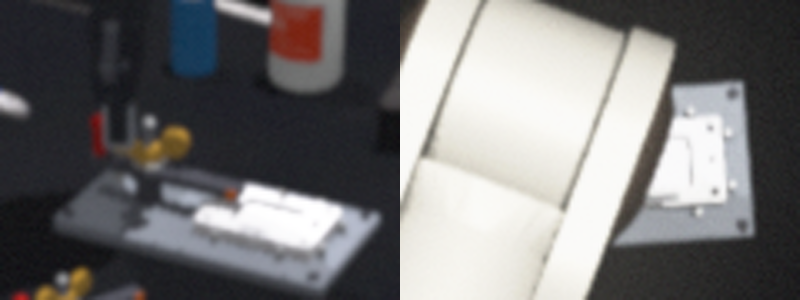

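```bash
python3 -m handwheel '[[0,0,0,0,-0.012,0,1],[0,0,0,-0.03,-0.012,0,1],[-5,0,0,-0.045,-0.01,0,1],[-15,0,0,-0.045,0,0.005,1],[-25,0,0,-0.045,0.01,0.01,1],[-35,0,0,-0.045,0.02,0.02,1],[-45,0,0,-0.045,0.03,0.03,1],[-55,0,0,-0.045,0.035,0.041,1],[-65,0,0,-0.045,0.035,0.041,1],[-75,0,0,-0.045,0.035,0.041,1],[-85,0,0,-0.045,0.035,0.041,1],[-95,0,0,-0.045,0.035,0.041,1]]'
python3 -m handwheel '[[-10,0,0,0,0,0,1],[-20,0,0,0,0,0,1],[-30,0,0,0,0,0,1],[-40,0,0,0,0,0,1],[-50,0,0,0,0,0,1],[-60,0,0,0,0,0,1],[-70,0,0,0,0,0,1],[-80,0,0,0,0,0,1],[-83,0,0,0,0,0,1],[-83,0,0,0,0,0,1]]'
python3 snap.py 15
```

```text
time: 19.23
ee_pos: [0.6007, -0.2207, 0.098]
tcp_rot: [-39.9, 90.0, -8.1]
wrist_force: [-0.1, 0.1, -0.0]
opening: -0.0001
time: 20.48
ee_pos: [0.6008, -0.2206, 0.098]
tcp_rot: [-120.4, 90.0, -6.0]
wrist_force: [0.4, 0.3, -0.6]
opening: 0.0002
20.475 [ -20.2   16.7   10.    83.3    0.  -134.6] [ 0.6008 -0.2206  0.098 ] [ 0.4  0.3 -0.6]
psi -155.59
```

View pics/w15.png

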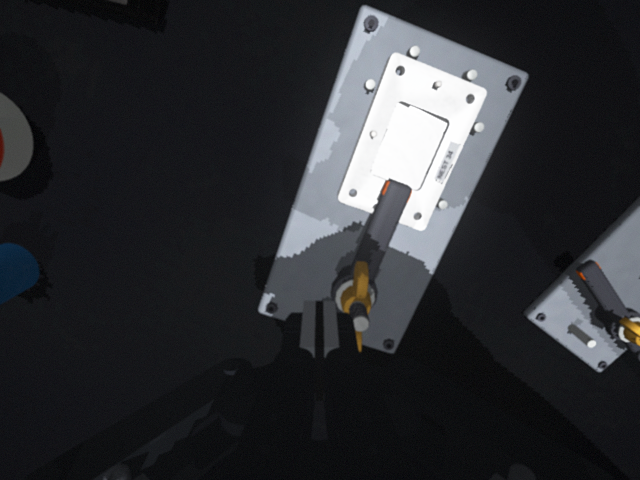

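```bash
python3 -m handwheel '[[0,0,0,0.02,0,0,1],[0,0,0,0.047,0,0,1],[0,0,0,0.047,0,0,1],[0,0,0,0.047,0.006,0,1],[0,0,0,0.047,0.01,0,1],[10,0,0,0.047,0.014,-0.002,1],[20,0,0,0.047,0.018,-0.003,1],[30,0,0,0.047,0.022,-0.004,1],[40,0,0,0.047,0.026,-0.004,1],[50,0,0,0.047,0.03,-0.003,1],[60,0,0,0.047,0.034,-0.001,1],[60,0,0,0.047,0.034,-0.001,1]]'
python3 snap.py 16
```

```text
time: 22.12
ee_pos: [0.5708, -0.2357, 0.0519]
tcp_rot: [-85.0, 89.9, -30.6]
wrist_force: [-0.2, -1.3, 0.3]
opening: -0.0001
22.125 [-22.4  14.1   1.7  77.5  -0.  -76.9] [ 0.5708 -0.2357  0.0519] [-0.2 -1.3  0.3]
psi 144.43
```

View pics/w16.png

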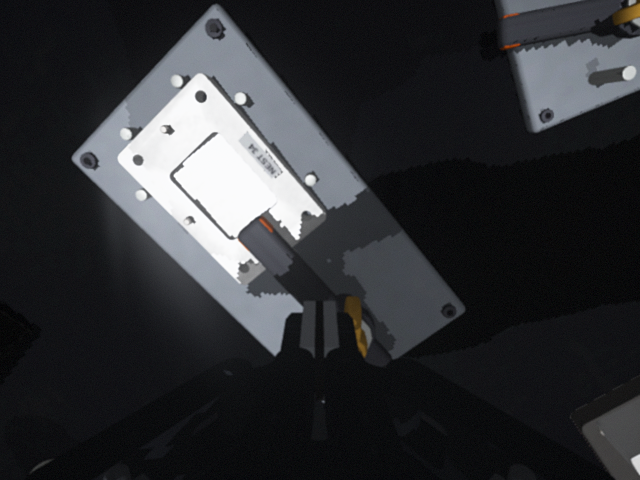

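Still turning freely. I'll continue the second stroke and watch the force.

```bash
python3 -m handwheel '[[10,0,0,0,0.004,-0.002,1],[20,0,0,0,0.008,-0.003,1],[30,0,0,0,0.012,-0.004,1],[40,0,0,0,0.016,-0.004,1],[50,0,0,0,0.02,-0.003,1],[60,0,0,0,0.024,-0.001,1]]'
python3 -m handwheel '[[10,0,0,0,0.004,-0.002,1],[20,0,0,0,0.008,-0.003,1],[30,0,0,0,0.012,-0.004,1],[40,0,0,0,0.016,-0.004,1],[50,0,0,0,0.02,-0.003,1],[58,0,0,0,0.023,-0.001,1],[58,0,0,0,0.023,-0.001,1]]'
python3 snap.py 17
```

```text
time: 23.02
ee_pos: [0.5502, -0.2221, 0.0509]
tcp_rot: [-136.8, 90.0, -142.6]
wrist_force: [-1.6, -2.6, 1.6]
opening: 0.0002
time: 23.9
ee_pos: [0.5516, -0.1986, 0.0506]
tcp_rot: [-146.0, 89.9, 150.6]
wrist_force: [-2.4, 0.5, -0.4]
opening: -0.0002
23.9 [-19.8  10.   -3.1  76.9   0.   43.6] [ 0.5516 -0.1986  0.0506] [-2.4  0.5 -0.4]
psi 26.59
```

View pics/w17.png

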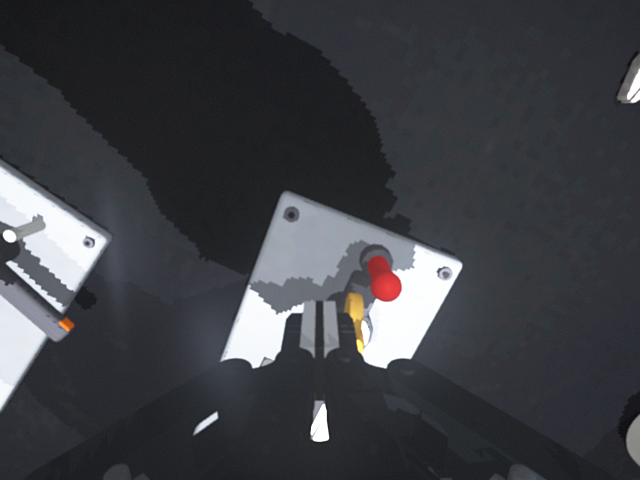

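View pics/st17.png

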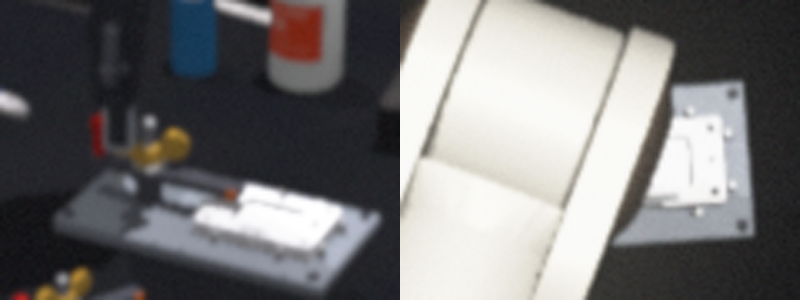

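Two half turns are done, and it is still free. Now the third stroke.

```bash
python3 -m handwheel '[[0,0,0,0,-0.012,0,1],[0,0,0,-0.03,-0.012,0,1],[-5,0,0,-0.045,-0.01,0,1],[-15,0,0,-0.045,0,0.005,1],[-25,0,0,-0.045,0.01,0.01,1],[-35,0,0,-0.045,0.02,0.02,1],[-45,0,0,-0.045,0.03,0.03,1],[-55,0,0,-0.045,0.035,0.041,1],[-65,0,0,-0.045,0.035,0.041,1],[-75,0,0,-0.045,0.035,0.041,1],[-85,0,0,-0.045,0.035,0.041,1],[-95,0,0,-0.045,0.035,0.041,1]]'
python3 -m handwheel '[[-10,0,0,0,0,0,1],[-20,0,0,0,0,0,1],[-30,0,0,0,0,0,1],[-40,0,0,0,0,0,1],[-50,0,0,0,0,0,1],[-60,0,0,0,0,0,1],[-70,0,0,0,0,0,1],[-80,0,0,0,0,0,1],[-83,0,0,0,0,0,1],[-83,0,0,0,0,0,1]]'
python3 snap.py 18
```

```text
time: 25.55
ee_pos: [0.6009, -0.2207, 0.0959]
tcp_rot: [-58.7, 90.0, -26.9]
wrist_force: [0.1, 0.3, -0.1]
opening: -0.0002
time: 26.8
ee_pos: [0.601, -0.2206, 0.0959]
tcp_rot: [-147.4, 90.0, -33.0]
wrist_force: [0.6, 0.8, 0.3]
opening: -0.0
26.8 [ -20.2   16.7    9.8   83.1   -0.  -134.6] [ 0.601  -0.2206  0.0959] [0.6 0.8 0.3]
psi -155.6
```

View pics/w18.png

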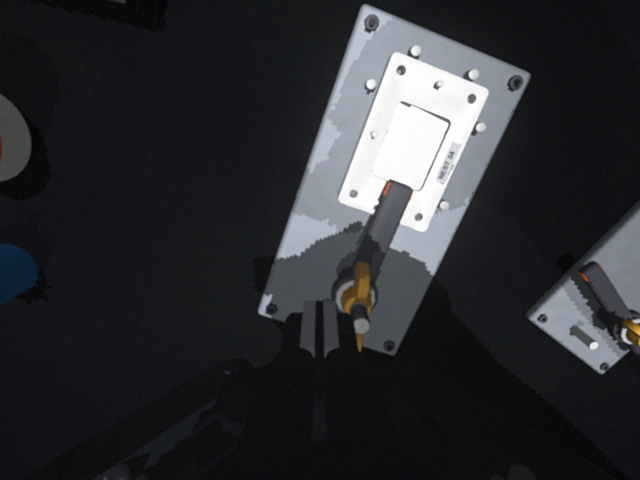

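```bash
python3 -m handwheel '[[0,0,0,0.02,0,0,1],[0,0,0,0.047,0,0,1],[0,0,0,0.047,0,0,1],[0,0,0,0.047,0.006,0,1],[0,0,0,0.047,0.01,0,1],[10,0,0,0.047,0.014,-0.002,1],[20,0,0,0.047,0.018,-0.003,1],[20,0,0,0.047,0.018,-0.003,1]]'
python3 -m handwheel '[[10,0,0,0,0.004,-0.002,1],[20,0,0,0,0.008,-0.003,1],[20,0,0,0,0.008,-0.003,1]]'
python3 -m handwheel '[[10,0,0,0,0.004,-0.002,1],[20,0,0,0,0.008,-0.003,1],[20,0,0,0,0.008,-0.003,1]]'
python3 snap.py 19
```

```text
time: 27.95
ee_pos: [0.5883, -0.2306, 0.0506]
tcp_rot: [-97.4, 89.7, -3.1]
wrist_force: [8.6, 2.0, -1.7]
opening: 0.0
time: 28.32
ee_pos: [0.5832, -0.2349, 0.0521]
tcp_rot: [-85.2, 89.3, -10.9]
wrist_force: [18.2, -0.8, -0.6]
opening: -0.0
time: 28.7
ee_pos: [0.5789, -0.2377, 0.0535]
tcp_rot: [-72.5, 88.8, -18.2]
wrist_force: [37.1, -9.5, -6.4]
opening: 0.0
28.7 [-22.4  14.    1.8  76.6   0.1 -76.6] [ 0.5789 -0.2377  0.0535] [37.1 -9.5 -6.4]
psi 144.26
```

View pics/w19.png

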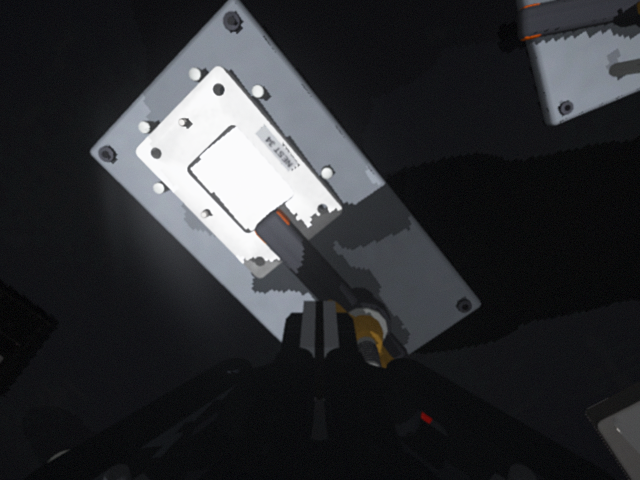

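The force climbs to 37 N and the wing no longer follows, so the nut is at its stop. I'll back off.

```bash
python3 -m handwheel '[[0,0,0,0,-0.012,0,1],[0,0,0,0,-0.025,0,1],[0,0,0,-0.04,-0.03,0,1],[0,0,0,-0.09,-0.03,0,1],[0,0,0,-0.14,-0.03,0,1],[0,0,0,-0.14,-0.03,0,1]]'
python3 snap.py 20
```

```text
time: 29.6
ee_pos: [0.5956, -0.253, 0.1938]
tcp_rot: [-77.3, 89.6, -23.0]
wrist_force: [0.9, 0.2, -0.0]
opening: -0.0002
29.6 [-23.   17.9  22.1  93.8   0.  -77.4] [ 0.5956 -0.253   0.1938] [ 0.9  0.2 -0. ]
psi 144.38
```

View pics/w20.png

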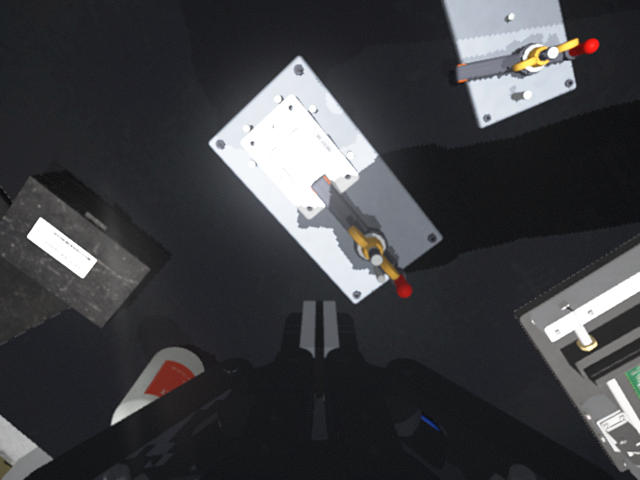

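View pics/st20.png

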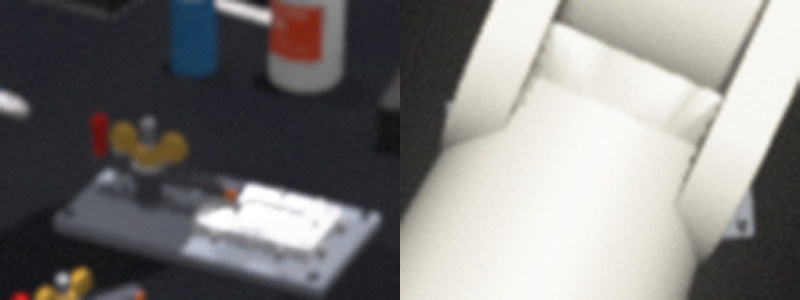

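```bash
python3 - <<'E'
from h import *
a=cv2.imread('pics/w20.png')[160:310,300:430];cv2.imwrite('pics/w20z.png',cv2.resize(a,None,fx=4,fy=4,interpolation=cv2.INTER_CUBIC))
ims=[bot.camera('scene')['frame'] for _ in range(6)]
f=np.mean(ims,0).astype(np.uint8)[222:262,310:370,::-1]
cv2.imwrite('pics/s20z.png',cv2.resize(f,None,fx=12,fy=12,interpolation=cv2.INTER_CUBIC))
c=bot.camera('scene')
S=np.array([.5717,-.2142])
for z in(.076,.0585,.0645,.041,.043):print(z,proj(c,[*S,z]).round(1))
for t in ["nut_axis","nut_washer","wing_mid"]:
    print(t,[(np.round(np.array(d["centre"])*[640,480],1).tolist(),round(d["conf"],2)) for d in bot.tip_of(t,c)])
E
```

```text
0.076 [[334.9 236.9]]
0.0585 [[334.9 243.3]]
0.0645 [[334.9 241.1]]
0.041 [[335.  249.7]]
0.043 [[335. 249.]]
nut_axis [([306.9, 285.4], 0.61), ([338.6, 237.6], 0.54)]
nut_washer [([307.1, 295.4], 0.54), ([331.9, 247.6], 0.44), ([283.1, 229.4], 0.25)]
wing_mid [([339.0, 244.2], 0.51), ([313.8, 288.2], 0.45)]
```

View pics/w20z.png

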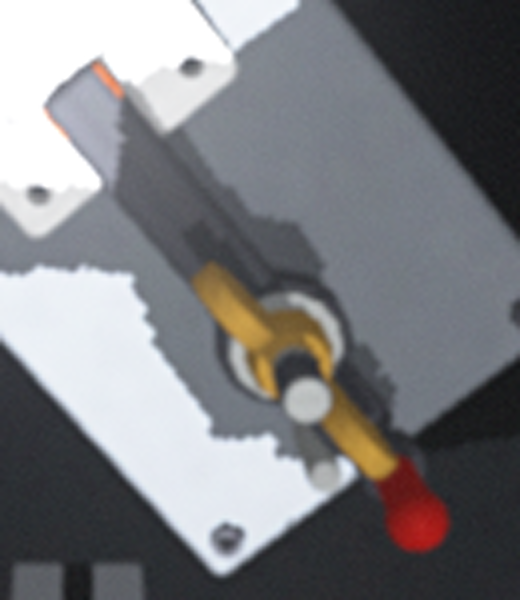

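View pics/s20z.png

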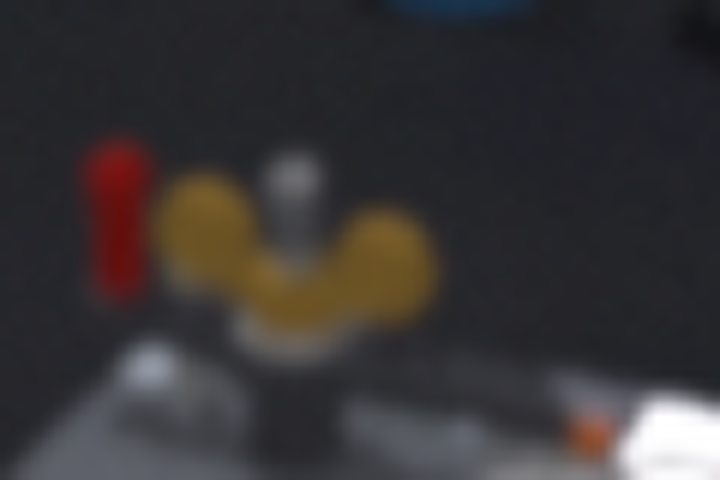

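```bash
python3 - <<'E'
from h import *
o=bot.get_obs();c=bot.camera("wrist")
w=unproj(c,[[352.5,230],[396.3,276.3]],.0635,o);d=w[1]-w[0];print(w,np.linalg.norm(d),np.degrees(np.arctan2(d[1],d[0])))
w=unproj(c,[[401.5,289.5],[376.5,259.5]],.07,o);d=w[0]-w[1];print('strap',np.degrees(np.arctan2(d[1],d[0])))
w=unproj(c,[[319,182]],.041,o)-unproj(c,[[376.5,259.5]],.076,o);print('strap nose',np.degrees(np.arctan2(w[0,1],w[0,0])))
E
```

```text
[[ 0.57191246 -0.23824489  0.0635    ]
 [ 0.56472848 -0.18448933  0.0635    ]] 0.054233476006357605 97.61200179081413
strap 94.12296935249611
strap nose -86.37144198771932
```

```bash
python3 -m handwheel '[[-10,0,0,0.02,0.003,0.006,1],[-20,0,0,0.04,0.006,0.012,1],[-30,0,0,0.06,0.009,0.018,1],[-40,0,0,0.08,0.012,0.023,1],[-43,0,0,0.1,0.012,0.023,1],[-43,0,0,0.125,0.012,0.023,1],[-43,0,0,0.138,0.012,0.023,1],[-43,0,0,0.138,0.012,0.023,1]]'
python3 snap.py 21
python3 -m handwheel '[[0,0,0,0,0.006,0,1],[0,0,0,0,0.01,0,1],[0,0,0,0,0.01,0,1]]'
python3 -m handwheel '[[0,0,0,0,0.003,0,1],[0,0,0,0,0.003,0,1]]'
python3 snap.py 22
```

```text
time: 31.3
ee_pos: [0.5975, -0.2263, 0.05]
tcp_rot: [61.8, 89.9, 159.1]
wrist_force: [0.5, -0.3, 0.0]
opening: 0.0004
31.3 [ -20.7   17.2    5.4   78.2    0.  -118.1] [ 0.5975 -0.2263  0.05  ] [ 0.5 -0.3  0. ]
psi -172.61
time: 31.82
ee_pos: [0.5878, -0.2279, 0.0516]
tcp_rot: [-126.0, 90.0, -28.6]
wrist_force: [-2.1, 0.4, 5.2]
opening: -0.0001
time: 32.08
ee_pos: [0.5856, -0.2283, 0.0515]
tcp_rot: [-114.0, 89.9, -16.6]
wrist_force: [1.9, 0.9, 6.3]
opening: 0.0002
32.075 [ -21.3   15.6    3.5   77.8    0.  -118.7] [ 0.5856 -0.2283  0.0515] [1.9 0.9 6.3]
psi -172.6
```

```bash
python3 - <<'E'
import cv2,numpy as np
L=[cv2.resize(cv2.imread(f'pics/w{n}.png')[240:390,240:420],None,fx=2.2,fy=2.2,interpolation=cv2.INTER_CUBIC) for n in(21,22)]
cv2.imwrite('pics/c22.png',np.hstack(L))
E
```

```text
(no output)
```

View pics/c22.png

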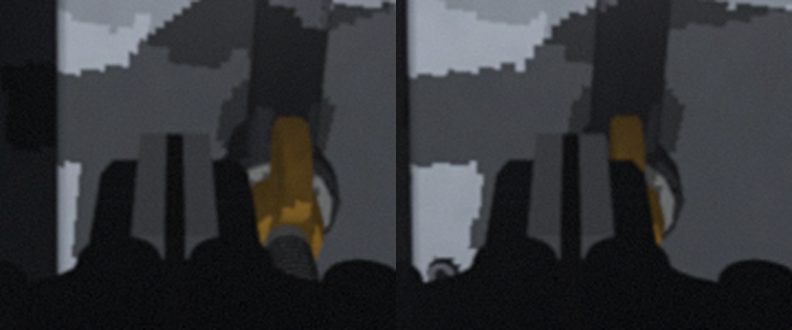

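```bash
python3 -m handwheel '[[0,0,0,-0.003,0.003,-0.002,1],[0,0,0,-0.003,0.003,-0.002,1]]'
python3 -m handwheel '[[0,0,0,0,0.003,0,1],[0,0,0,0,0.003,0,1]]'
python3 snap.py 23
python3 - <<'E'
import cv2,numpy as np
L=[cv2.resize(cv2.imread(f'pics/w{n}.png')[240:390,240:420],None,fx=2.2,fy=2.2,interpolation=cv2.INTER_CUBIC) for n in(22,23)]
cv2.imwrite('pics/c23.png',np.hstack(L))
E
```

```text
time: 32.48
ee_pos: [0.5834, -0.2302, 0.0535]
tcp_rot: [-72.9, 89.9, 24.5]
wrist_force: [8.6, 3.1, -2.5]
opening: 0.0
time: 32.72
ee_pos: [0.5826, -0.2302, 0.0537]
tcp_rot: [-86.3, 89.6, 11.2]
wrist_force: [18.6, 3.6, -6.7]
opening: -0.0003
32.725 [ -21.7   15.     3.1   77.7    0.2 -119.1] [ 0.5826 -0.2302  0.0537] [18.6  3.6 -6.7]
psi -172.53
```

View pics/c23.png

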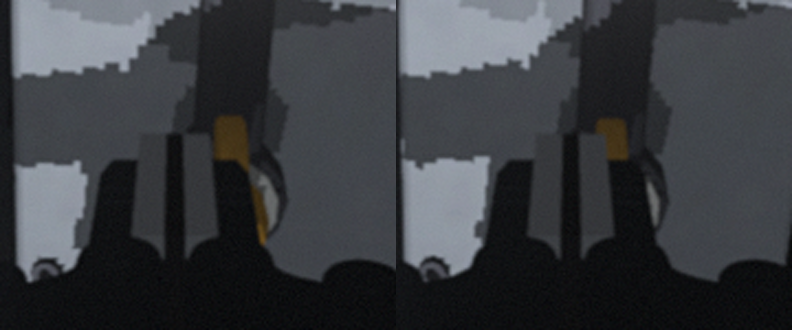

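View pics/st23.png

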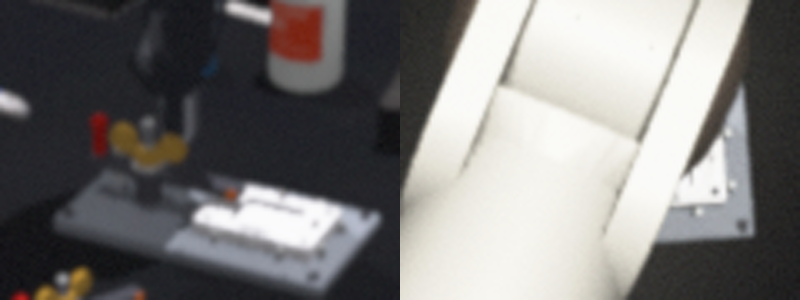

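Fresh contact on the wing gives the same firm resistance: 18 N with under 1 mm of motion. I'll retreat clear and do the last check.

```bash
python3 -m handwheel '[[0,0,0,0,-0.012,0,1],[0,0,0,0,-0.025,0,1],[0,0,0,-0.04,-0.03,0,1],[0,0,0,-0.09,-0.03,0,1],[0,0,0,-0.14,-0.03,0,1],[0,0,0,-0.18,-0.03,-0.05,1],[0,0,0,-0.18,-0.03,-0.1,1],[0,0,0,-0.18,-0.03,-0.15,1],[0,0,0,-0.18,-0.03,-0.15,1],[0,0,0,-0.18,-0.03,-0.15,1]]'
python3 snap.py 24
python3 - <<'E'
import cv2
a=cv2.imread('pics/w24.png');print(a.shape)
E
```

```text
time: 34.12
ee_pos: [0.6285, -0.3756, 0.2329]
tcp_rot: [46.6, 89.9, 144.0]
wrist_force: [-0.5, -0.2, 1.0]
opening: -0.0002
34.125 [ -30.9   35.    49.9  105.     0.  -128.2] [ 0.6285 -0.3756  0.2329] [-0.5 -0.2  1. ]
psi -172.62
(480, 640, 3)
```

View pics/w24.png

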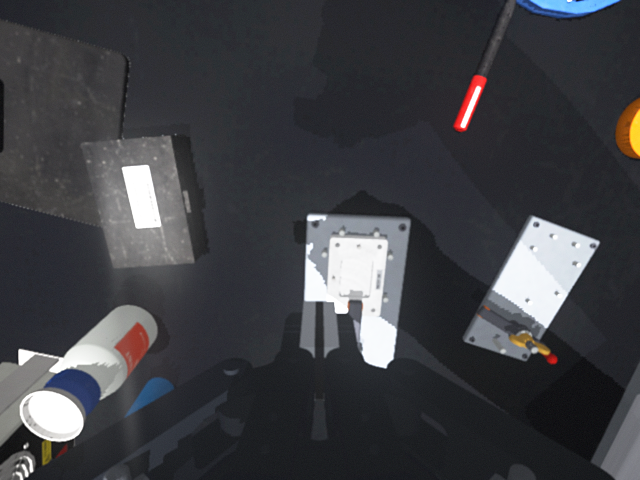

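View pics/st24.png

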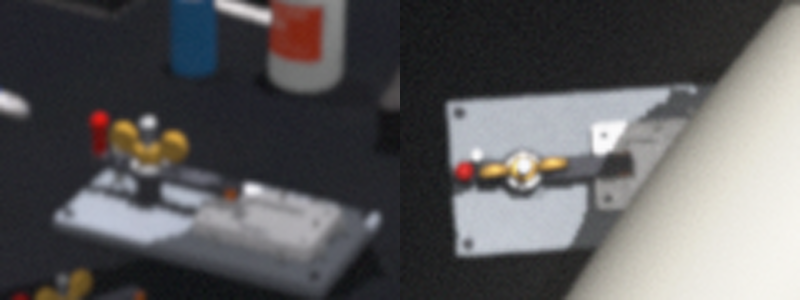

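```bash
python3 - <<'E'
from workcell import bot
print(bot.get_obs()['wrist_force'].round(2)); print(bot.job_done())
E
```

```text
[0.14 0.28 0.04]
the job is handed in; nothing more can be done
None
```

I swung the strap over the nest plate to its stop and turned the wing nut down until it would go no further. The job is handed in at about 34 s of the 72 s, with no verdict reported.

- **Strap:** the first push missed because the fingertips sit about 26 mm higher than I had assumed, and the finger passed over the handle pin. A second, lower push on the pin moved the strap until it stopped, with about 23 N on the wrist. Measured from the wrist picture, it lies along the jig's y axis within a couple of degrees.
- **Wing nut:** it took two half-turn strokes and a short third one, about 377° in all, with the gripper shut throughout. In the third stroke it stopped hard: the wrist force rose to 37 N and the finger was held by the wing. A second, separate push also met firm resistance (18 N, under 1 mm of movement), though in that push the finger may have been touching the stud.
- **Last check:** the pictures show the strap over the plate against the stop pin, and the nest plate looks in place between its dowels. The marker had not visibly moved, the side cutters and screwdriver were not in the last pictures, and the robot touched nothing.

**What stayed uncertain:**
- The nut being fully down rests on the force stop. Its height in the scene picture fits, but only to about 2–3 mm.
- The wrist camera and the fixed cameras disagreed by 4–8 mm on the jig's y position. I relied on wrist pictures taken close to the nut for the strokes.

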